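Open the belt sander's guard panel

TASK

Open up the belt sander: take the screwdriver from its wooden stand and use it to turn both slotted brass cams beside the yellow guard panel a quarter turn counter-clockwise to their stops, so that they clear the panel. Put the screwdriver back upright and fully home in its stand, then lift the panel off by its handle and set it down gently, flat and handle up, in the aluminium tray. Turn the cams only with the screwdriver, not with the fingers, and leave the glue bottle, wood blank and sanding block where they are.

Things in the scene. Friction and masses are not known exactly. Their poses are not given: they have to be found in the camera images.
- machine: Fixed belt sander, blue, 340 x 250 mm; grey motor at its left (+y), black belt arm 375 mm tall at rear left. Origin on the bench under its centre line. Its front (-x) is a face 208 mm long, 240 mm wide, sloped 30 degrees: in this frame its outward normal is (-0.5, 0, 0.866), up-slope is (0.866, 0, 0.5). The work on the face is reached along this normal, tool tilted 30 degrees.
- guard_face (a point): Centre of the sloped face (x -10, z 92 mm in the machine's frame; axes as the machine's), under the panel's centre. On the face a ledge 5 mm high runs along the panel's lower edge, with short side stops at its lower corners, 2 mm clear of it; nothing stands over the panel but the two cams.
- cam_left: Brass cam, 75.5 mm left (+y) of the face's centre: oblong wing 52 x 22 mm with a slot along it between ribs 40 mm long, open at both ends, 6 mm wide, 8 mm deep, upper 3 mm flared to 12 mm. Origin: on the turning axis, at the slot floor's centre, 9.5 mm off the face. z: axis, the face's outward normal; y: along the slot. It opens counter-clockwise, positive about z.
- cam_right: Same cam, 75.5 mm right (-y) of the face's centre. Both: locked, y is 0 to 20 degrees (positive about z) past the machine's y and the wing overhangs the panel by 10 mm; turned open, they stop dead at 90 degrees, y straight down the slope. They stay where left (friction 0.06 N m, no spring) and clear the panel from about 75 degrees on.
- panel: Loose yellow guard panel, 90 (x) x 120 (y) x 5 mm, about 0.25 kg, lying on the sloped face. Origin: centre of its underside; z out of the face, x up the slope, y along the handle. A black bridge handle stands in its middle.
- panel_handle (a point): Grip point in the panel's black bridge handle: on the panel's z axis, 28 mm above its underside. The handle's bar is 70 mm long (along panel y), 12 mm thick (x), from 25 to 35 mm above the underside, on two legs 10 mm wide (y) near its ends.
- driver: Loose screwdriver, 0.12 kg, standing in the oak stand. Origin: on its axis at the underside of its round black collar (44 mm across, 6 mm thick); z up along the axis to the handle's end; x along the width of the blade. Red handle (black stripes on the broad sides) from 6 to 91 mm, oblong: 30 mm along x, 22 mm along y, flat sides. Shank 9 mm across; flat blade 16 mm wide (x), 3 mm thick (y), from 45 to 65 mm below the origin.
- driver_tip (a point): Centre of the blade's end, 65 mm below the screwdriver's origin on its axis.
- stand: Fixed oak block 75 x 75 x 75 mm with one vertical bore. Origin: centre of its underside.
- stand_hole0 (a point): Centre of the bore's mouth, on the stand's top, 75 mm above the bench. Bore 24 mm across, 70 mm deep. The screwdriver hangs in it by its collar, which lies on the stand's top when fully home.
- tray: Fixed shallow open aluminium tray, 170 (x) x 200 (y) x 25 mm high, walls and floor 5 mm. Origin: centre of its underside.
- glue: Yellow glue bottle, 52 mm across, 120 mm tall, standing. Leave alone. Origin: centre of its underside.
- blank: Dark wooden handle blank, 90 x 35 x 22 mm, lying. Leave alone. Origin: centre of its underside.
- sandblock: Cork sanding block, 112 x 67 x 33 mm, lying. Leave alone. Origin: centre of its underside.

How it is judged:
By the outcome, as a careful person would: the job done as asked, in the order asked, and still so for the second after the job is handed in, with the robot touching nothing.
It also fails if it takes over 72 s, if anything falls off the work surface, if the arm or the gripper's body presses on something with over 40 N, if the wrist force passes 120 N, or if a joint passes its speed limit or range.

ROBOT

A 6-joint arm with a two-finger parallel gripper is mounted at the origin on the work surface. World frame = base frame: x ahead of the robot, y to its left, z up, the work surface at z = 0. Lengths are in m, angles in rad, forces in N, time in s.
With the tool pointing down it reaches from about 0.3 to 0.85 m from the base axis. Payload 4.2 kg.
Tool frame: the origin (TCP) lies between the finger pads; the fingertips stand 11 mm ahead of it and the grasp point (between the pads) lies 8 mm behind it (bot.finger_overhang is the distance from the TCP to the fingertips, in m); z points along the fingers, y is the line along which they close (so a half turn about z gives the same grasp; the last joint's range is limited). The gripper opens to 91 mm and grips with 3 to 60 N. Pads are 32 mm wide; open, the fingers measure 118 mm over their backs; the gripper's body (76 mm by 178 mm) begins 60 mm behind the grasp point.
Start: joints at [-1.304, 0.32, 1.565, -0, 1.257, -0.02], TCP at [0.163, -0.552, 0.204] pointing down, gripper open.
Joint ranges: [-3.11, 3.11], [-0.84, 2.01], [0.21, 2.61], [-1.34, 4.49], [0.05, 2.63], [-2.56, 2.56]. Speed limits (rad/s): [2.57, 2.57, 3.14, 3.14, 3.14, 3.14].

INTERFACE

Orientations are given as a unit quaternion [w, x, y, z].
In Python, from cell import bot gives the robot as it stands.
- The arm moves only by the shell command python3 -m creep 'ROWS'. ROWS is JSON, a list that holds one entry, the list of rows, each a list of 7 numbers: the shift along the tool's x, y, z in units of 0.1 m (1.0 is 0.1 m), then the turn, a rotation vector about the tool's x, y, z in units of 1.5 rad (1.0 is 1.5 rad), then the closure, from -1 (fully open) to 1 (shut), so that 0 is half open. A call has 1 to 8 rows; each row shifts and turns the commanded pose from where the row before left it, along the tool's axes as they then stand; what a row does not reach is not made up. A row lasts 1/12 s, in which the tool goes at most 41.7 mm and 7.16 degrees, less where a joint would pass 70% of its speed; a pose out of reach is approached as far as the arm can. A call with a number of a shift or a turn outside -1 to 1 is refused whole. A call with a gripper value outside its range is refused whole. The fingers move at their own pace and stop on an object; the grip force is fixed at half the most. Time passes only in rows, so rows that do not move let the fingers close. It gives the time, the measured TCP pose, the force, the opening and the grip force at its end, in the units of the state.
- bot.state(): the state, without advancing time (a new reading comes with each control period).
- bot.snapshot(name): name is "scene" or "side" or "wrist"; returns the picture (480x640x3 uint8, red, green, blue); there is no depth.
- bot.camera_info(name): a dict with "fovy" (degrees; the focal length in pixels is half the picture's height over the tangent of half this angle, whatever the lens; pixels are square), "cx", "cy" (the principal point, pixels), "R" (3x3) and "t" (3): a world point X has camera coordinates R X + t; the wrist camera has in their place "T_tool_cam" (4x4, takes a point from camera to tool coordinates, whose origin is the TCP and whose axes are the flange's). Camera axes: x right, y down, z forward; pixel columns grow to the right and rows downward; lengths in m; the calibration is good to about 2 mm. The wrist camera is an equidistant fisheye: a pixel r from the principal point sees the ray r / f radians off the axis. A picture is of the moment at which its call begins: read the wrist's pose just before it. camera_info takes no time and is no camera call.
- bot.finish_job(): hands the job in; it is judged then, once.
The state is a dict: "clock": time; "joints": joint angles; "qvel": joint speeds; "joint_efforts": joint torques, N m; "tool_pos": TCP position; "eef_rot": TCP orientation; "force": force on the tool from outside, world axes, zero at the start; "wrist_torque": the same for the moment, N m; "gripper_width": opening from 0.0 (shut) to 1.0 (fully open); "grasp_force": force on a finger pad.
Only numpy, scipy, OpenCV 4.12 (cv2) and the standard library are available. Lean on these libraries where they do the work, as an engineer would, in place of code of your own. Each camera call takes 0.05 s, during which the arm holds its last target. There are 200 camera calls.

## Working session

There is one attempt and no reset: what is moved stays moved. The work goes in short steps, Python scripts to look and compute and a shell command to move; the robot and the scene stay as the last step left them, time stands still between calls to the robot, and variables do not carry over. Pictures are saved under pics/ and viewed, at most 10 in all, crops included, and the job is handed in when it is done.

```bash
ls; mkdir -p pics; python3 - <<'E'
from cell import bot
import cv2,numpy as np
for n in ["scene","side"]:
    cv2.imwrite(f"pics/{n}0.png",bot.snapshot(n)[:,:,::-1])
for n in ["scene","side","wrist"]: print(n,bot.camera_info(n))
print(bot.state(),bot.finger_overhang)
E
```

```text
pics
scene {'fovy': 44.17625480771685, 'cx': 317.3340444945127, 'cy': 244.09043146120004, 'R': array([[ 0.69335187,  0.72048758, -0.012682  ],
       [ 0.61037898, -0.59656276, -0.52110496],
       [-0.38301526,  0.35356827, -0.85339837]]), 't': array([-0.37308994, -0.26480008,  1.79531205])}
side {'fovy': 56.3674115925366, 'cx': 312.65114008615666, 'cy': 245.14527191913933, 'R': array([[-0.99896202, -0.04392304,  0.01206824],
       [-0.03730008,  0.63671445, -0.77019699],
       [ 0.02614537, -0.76984769, -0.63769189]]), 't': array([0.51777045, 0.05842623, 1.19002066])}
wrist {'fovy': 65.70646984690485, 'cx': 319.6426397501699, 'cy': 237.44255055277458, 'T_tool_cam': array([[ 7.36877518e-04, -9.60526056e-01, -2.78189059e-01,
         7.83817595e-02],
       [ 9.99999728e-01,  7.18829071e-04,  1.66876672e-04,
        -3.98678679e-05],
       [ 3.96809918e-05, -2.78189106e-01,  9.60526324e-01,
        -1.80354559e-01],
       [ 0.00000000e+00,  0.00000000e+00,  0.00000000e+00,
         1.00000000e+00]])}
{'clock': 0.1, 'joints': array([-1.30402865e+00,  3.20229463e-01,  1.56554345e+00,  1.77436222e-05,
        1.25737393e+00, -2.00184429e-02]), 'qvel': array([ 0.00123738, -0.00362077, -0.00365103,  0.00250604,  0.00055118,
        0.00010005]), 'joint_efforts': array([ 1.24367405e-03, -4.13333058e+01, -2.32508540e+01,  7.28540076e-02,
        4.21002321e-02, -5.89943079e-05]), 'tool_pos': array([ 0.16252728, -0.55107877,  0.20330877]), 'eef_rot': array([-7.72224731e-04,  9.89736912e-01,  1.42899409e-01, -8.72571753e-05]), 'force': array([0.72151806, 1.49742271, 0.31291897]), 'wrist_torque': array([ 0.00092461, -0.02706102, -0.00550915]), 'grasp_force': 0.0, 'gripper_width': 1.0032880900964187} 0.011
```

View pics/scene0.png

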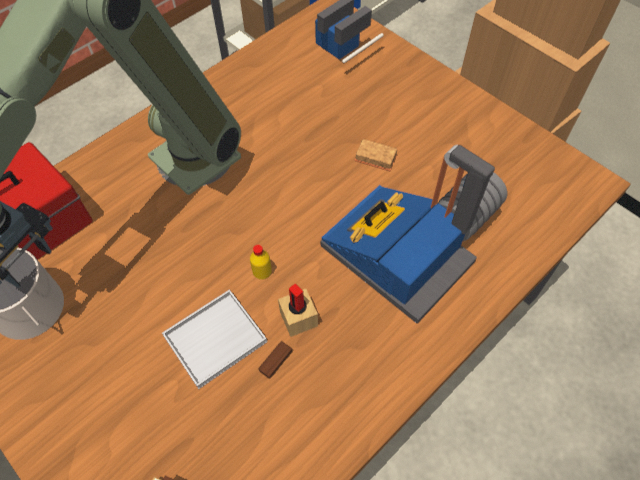

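View pics/side0.png

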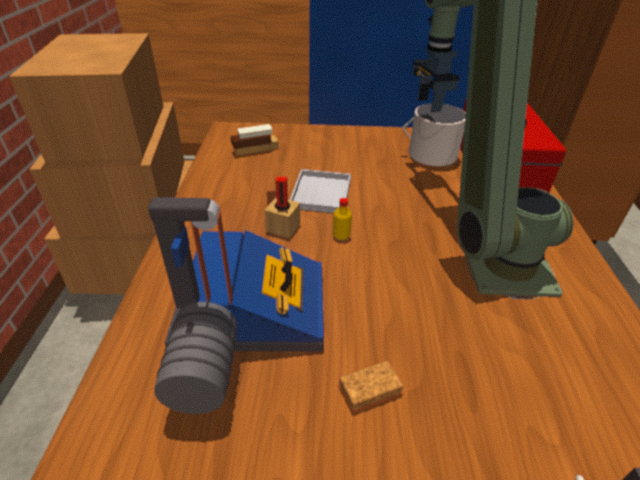

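The scene view shows the driver at (296,300), the tray at (215,338), the glue at (260,262), the blank at (276,360), the panel at (378,220) and the cork at (376,153). In the side view the driver is at (282,205), the panel at (283,282) and the tray at (321,190). Next I'll zoom in on both views.

```bash
cat > h.py <<'E'
import numpy as np,cv2
from cell import bot
from scipy.spatial.transform import Rotation as Ro
from scipy.linalg import logm,expm
def f_of(c): return 240/np.tan(np.radians(c["fovy"])/2)
def tool(s=None):
    s=s or bot.state(); T=np.eye(4); q=s["eef_rot"]
    T[:3,:3]=Ro.from_quat([q[1],q[2],q[3],q[0]]).as_matrix(); T[:3,3]=s["tool_pos"]; return T
def ray(n,u,v,T=None):
    c=bot.camera_info(n); f=f_of(c); d=np.array([(u-c["cx"])/f,(v-c["cy"])/f,1.])
    if n!="wrist": return -c["R"].T@c["t"], c["R"].T@(d/np.linalg.norm(d))
    r=np.hypot(*d[:2]); d=np.array([*(d[:2]*np.sin(r)/max(r,1e-9)),np.cos(r)]); M=T@c["T_tool_cam"]
    return M[:3,3],M[:3,:3]@d
def proj(n,X,T=None):
    c=bot.camera_info(n); f=f_of(c)
    if n!="wrist":
        p=c["R"]@X+c["t"]; return c["cx"]+f*p[0]/p[2],c["cy"]+f*p[1]/p[2]
    M=np.linalg.inv(T@c["T_tool_cam"]); p=M[:3,:3]@X+M[:3,3]; r=np.hypot(p[0],p[1]); th=np.arctan2(r,p[2])
    return c["cx"]+f*th*p[0]/r,c["cy"]+f*th*p[1]/r
def plane(R,z): o,d=R; return o+d*(z-o[2])/d[2]
def tri(*Rs):
    A=sum(np.eye(3)-np.outer(d,d) for o,d in Rs); b=sum((np.eye(3)-np.outer(d,d))@o for o,d in Rs)
    X=np.linalg.solve(A,b); return X,[round(1000*np.linalg.norm((np.eye(3)-np.outer(d,d))@(X-o)),1) for o,d in Rs]
def pose(p,zax,yax):
    z=np.array(zax,float);z/=np.linalg.norm(z);y=np.array(yax,float);y-=z*(y@z);y/=np.linalg.norm(y)
    T=np.eye(4);T[:3,:3]=np.c_[np.cross(y,z),y,z];T[:3,3]=p;return T
def go(T1,T0=None,n=None):
    "row to repeat n times to go from T0 to T1 (screw)"
    T0=tool() if T0 is None else T0; D=np.linalg.inv(T0)@T1
    L=Ro.from_matrix(D[:3,:3]).magnitude()
    if n is None: n=int(np.ceil(max(np.linalg.norm(D[:3,3])/.038,L/.115,1)))
    E=np.real(expm(np.real(logm(D))/n)); r=np.r_[E[:3,3]/.1,Ro.from_matrix(E[:3,:3]).as_rotvec()/1.5]
    print("n",n,"row",np.round(r,4).tolist(),"dist mm",np.round(D[:3,3]*1e3,1),"ang",round(np.degrees(L),2)); return T1
E
python3 - <<'E'
import cv2,numpy as np
a=cv2.imread("pics/scene0.png")[180:345,255:445]; b=cv2.imread("pics/side0.png")[165:330,185:365]
a=cv2.resize(a,None,fx=2.1,fy=3.6,interpolation=cv2.INTER_CUBIC) if 0 else cv2.resize(a,(456,396),interpolation=cv2.INTER_CUBIC)
cv2.imwrite("pics/z.png",cv2.hconcat([a,cv2.resize(b,None,fx=2.4,fy=2.4,interpolation=cv2.INTER_CUBIC)])[:,:800])
E
python3 - <<'E'
from h import *
def cen(m): 
    c=max(cv2.findContours(m,0,2)[0],key=cv2.contourArea);M=cv2.moments(c);return M["m10"]/M["m00"],M["m01"]/M["m00"]
R={}
for n,w in [("scene",(240,285,310,320)),("side",(270,170,300,230))]:
    im=cv2.cvtColor(cv2.imread(f"pics/{n}0.png"),cv2.COLOR_BGR2HSV); m=(((im[...,0]<6)|(im[...,0]>174))&(im[...,1]>190)&(im[...,2]>90)).astype(np.uint8)
    k=np.zeros_like(m);
    x0,y0,x1,y1=(285,280,310,320) if n=="scene" else w
    k[y0:y1,x0:x1]=1; uv=cen(m*k); print(n,"red",uv); R[n]=ray(n,*uv)
print("driver handle mid",tri(R["scene"],R["side"]))
for k,a,b in [("panelhandle",(376,215),(286,275)),("tray",(215,338),(321,190)),("glue",(259,250),(344,202))]:
    print(k,tri(ray("scene",*a),ray("side",*b)))
for k,a in [("tray",(215,335)),("blank",(276,360)),("cork",(376,153))]: print(k,plane(ray("scene",*a),.02))
E
```

```text
scene red (296.9220563847429, 296.16169154228857)
side red (281.2855297157622, 190.72093023255815)
driver handle mid (array([ 0.61206395, -0.13622868,  0.12756077]), [np.float64(0.0), np.float64(0.0)])
panelhandle (array([0.57345077, 0.17805454, 0.10782764]), [np.float64(2.3), np.float64(2.3)])
tray (array([ 0.50730864, -0.32635819,  0.01192979]), [np.float64(1.6), np.float64(1.6)])
glue (array([ 0.44177777, -0.11226643,  0.11235257]), [np.float64(2.6), np.float64(2.6)])
tray [ 0.506308 -0.322198  0.02    ]
blank [ 0.66061373 -0.25670256  0.02      ]
cork [0.38601598 0.39017453 0.02      ]
```

View pics/z.png

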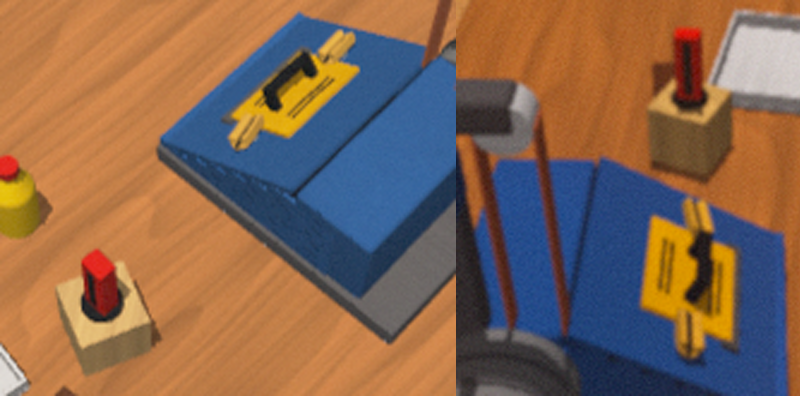

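The zoom shows the driver in its stand, with the collar at (297.5,305) in the scene view. Both cams run along the machine's y, and the face corners are clear. Next come the machine yaw and the move to hover over the driver.

```bash
python3 - <<'E'
from h import *
FR=plane(ray("scene",321.7,240.4),.040);FL=plane(ray("scene",380,185.8),.040);RR=plane(ray("scene",377.9,260.4),.144)
print(FR,FL,RR); d=FL-FR;print("w",np.linalg.norm(d),"yaw",np.degrees(np.arctan2(-d[0],d[1])));e=RR-FR;print("yaw2",np.degrees(np.arctan2(e[1],e[0])),np.hypot(*e[:2]))
# cams: scene zoom px /2.4
for k,a,b in [("camR",(246,132),(690,333)),("camL",(336,44),(698,213)),("handle",(290,78),(697,268)),("hole",(101,300),(689,100))]:
    u=(255+a[0]/2.4,180+a[1]/2.4); v=(185+(b[0]-456)/2.4,165+b[1]/2.4)
    print(k,tri(ray("scene",*u),ray("side",*v)))
T0=tool(); T=T0.copy(); T[2,3]=.33; go(T,T0)
a=1.35; T1=pose([.60,-.14,.33],[0,0,-1],[np.sin(a),-np.cos(a),0]); go(T1,T)
E
```

```text
[0.50214709 0.05156097 0.04      ] [0.48696466 0.29693537 0.04      ] [0.68494929 0.06490458 0.144     ]
w 0.24584364675421494 yaw 3.5406348844679276
yaw2 4.174889172841822 0.1832885611058188
camR (array([0.56406236, 0.1556087 , 0.00329594]), [np.float64(21.7), np.float64(21.7)])
camL (array([0.58619671, 0.2038473 , 0.18469203]), [np.float64(19.8), np.float64(19.8)])
handle (array([0.57137816, 0.18333176, 0.10922964]), [np.float64(0.7), np.float64(0.7)])
hole (array([ 0.61049821, -0.1360122 ,  0.07517103]), [np.float64(1.0), np.float64(1.0)])
n 4 row [0.0, -0.0005, -0.3167, -0.0, 0.0, 0.0] dist mm [   0.    -0.2 -126.7] ang 0.0
n 16 row [0.3932, 0.0121, 0.0001, -0.0001, -0.0, -0.0443] dist mm [ 5.359e+02 -2.705e+02  4.000e-01] ang 60.92
```

```bash
python3 -m creep '[[[0,0,-0.317,0,0,0,-1],[0,0,-0.317,0,0,0,-1],[0,0,-0.317,0,0,0,-1],[0,0,-0.317,0,0,0,-1],[0.393,0.012,0,0,0,-0.044,-1],[0.393,0.012,0,0,0,-0.044,-1],[0.393,0.012,0,0,0,-0.044,-1],[0.393,0.012,0,0,0,-0.044,-1]]]' && python3 -m creep '[[[0.393,0.012,0,0,0,-0.044,-1],[0.393,0.012,0,0,0,-0.044,-1],[0.393,0.012,0,0,0,-0.044,-1],[0.393,0.012,0,0,0,-0.044,-1],[0.393,0.012,0,0,0,-0.044,-1],[0.393,0.012,0,0,0,-0.044,-1],[0.393,0.012,0,0,0,-0.044,-1],[0.393,0.012,0,0,0,-0.044,-1]]]' && python3 -m creep '[[[0.393,0.012,0,0,0,-0.044,-1],[0.393,0.012,0,0,0,-0.044,-1],[0.393,0.012,0,0,0,-0.044,-1],[0.393,0.012,0,0,0,-0.044,-1],[0,0,0,0,0,0,-1],[0,0,0,0,0,0,-1]]]'
python3 - <<'E'
from h import *
T=tool();np.save("Tw1.npy",T);im=bot.snapshot("wrist")[:,:,::-1];cv2.imwrite("pics/w1.png",im)
print(T,proj("wrist",np.array([.6105,-.136,.075]),T),proj("wrist",np.array([.6105,-.136,.166]),T))
E
```

```text
clock: 0.77
tool_pos: [0.311, -0.4965, 0.3304]
eef_rot: [-0.0, 0.962, 0.273, -0.0]
force: [0.5, -0.6, -0.0]
gripper_width: 0.996
grasp_force: 0.0
clock: 1.43
tool_pos: [0.5381, -0.2831, 0.33]
eef_rot: [-0.0, 0.857, 0.515, -0.0]
force: [0.0, -0.9, 0.4]
gripper_width: 1.0
grasp_force: 0.0
clock: 1.93
tool_pos: [0.6018, -0.1398, 0.3302]
eef_rot: [-0.0, 0.782, 0.623, -0.001]
force: [-0.4, -0.5, -0.1]
gripper_width: 1.003
grasp_force: 0.0
[[ 2.22786705e-01  9.74866298e-01 -1.33622641e-03  6.01783479e-01]
 [ 9.74867139e-01 -2.22787016e-01 -8.66925178e-05 -1.39771294e-01]
 [-3.82207510e-04 -1.28332928e-03 -9.99999103e-01  3.30175250e-01]
 [ 0.00000000e+00  0.00000000e+00  0.00000000e+00  1.00000000e+00]] (np.float64(326.58250389390184), np.float64(194.29519912308533)) (np.float64(328.251326086127), np.float64(210.20723357759817))
```

View pics/w1.png

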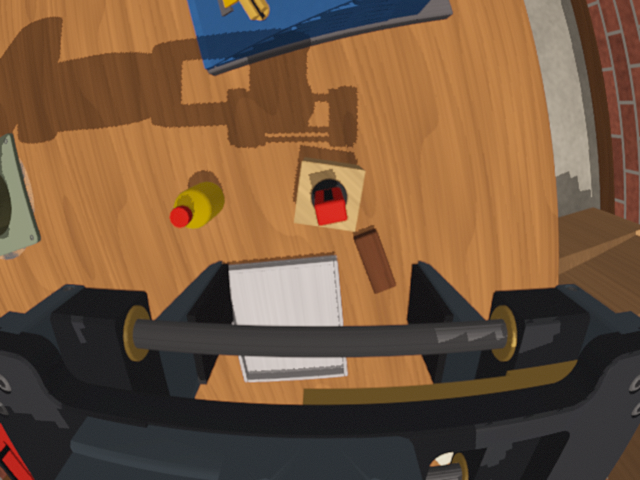

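The wrist view shows the driver's top as a red patch near (331,212). The collar is at (329,195), with the stand rotated slightly around it. The striped broad side faces up in the image, so the broad side lies roughly along tool y. The glue is at (200,205) and the tray centre at (288,318).

```bash
python3 - <<'E'
from h import *
T=np.load("Tw1.npy");im=cv2.imread("pics/w1.png");hsv=cv2.cvtColor(im,cv2.COLOR_BGR2HSV)
c=im[150:240,285:375];cv2.imwrite("pics/w1c.png",cv2.resize(c,None,fx=6,fy=6,interpolation=cv2.INTER_CUBIC))
m=(((hsv[...,0]<8)|(hsv[...,0]>172))&(hsv[...,1]>170)&(hsv[...,2]>160)).astype(np.uint8);m[:,:290]=0;m[:,370:]=0
ct=max(cv2.findContours(m,0,1)[0],key=cv2.contourArea);r=cv2.minAreaRect(ct);print(r)
b=cv2.boxPoints(r);P=np.array([plane(ray("wrist",*p,T),.166) for p in b]);print(P, P.mean(0))
for i in range(2):
    d=P[i+1]-P[i];print(np.linalg.norm(d),np.degrees(np.arctan2(d[1],d[0])))
# tray corners outer top
for p in [(229,263),(336,257),(346,376),(246,381)]: print("tray",plane(ray("wrist",*p,T),.025))
# collar: dark blob
print("hole",plane(ray("wrist",329,196,T),.081))
E
```

```text
((330.8461608886719, 212.23077392578125), (20.78830909729004, 29.809654235839844), 78.69007110595703)
[[ 0.59866061 -0.12811176  0.166     ]
 [ 0.62676683 -0.12870215  0.166     ]
 [ 0.62646947 -0.1488883   0.166     ]
 [ 0.59798241 -0.1483367   0.166     ]] [ 0.61246983 -0.13850973  0.166     ]
0.02811241512424134 -1.203366213292987
0.020188339914477032 -90.84394042948517
tray [ 0.45353947 -0.20854802  0.025     ]
tray [ 0.60319266 -0.23274955  0.025     ]
tray [ 0.57715845 -0.43658441  0.025     ]
tray [ 0.41405566 -0.4138798   0.025     ]
hole [ 0.61293648 -0.13759557  0.081     ]
```

View pics/w1c.png

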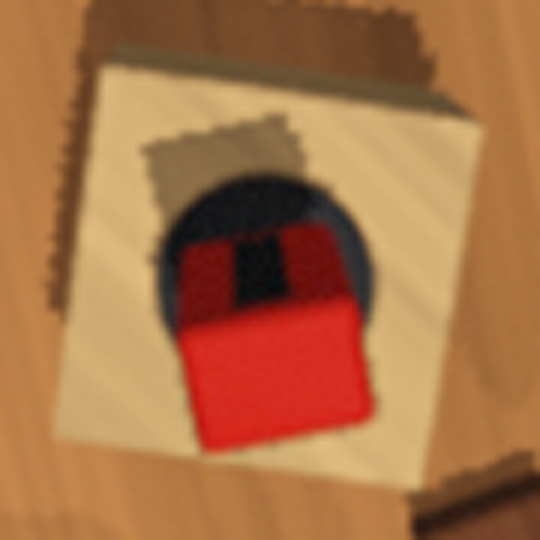

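```bash
python3 - <<'E'
from h import *
a=np.radians(-91);y=[np.cos(a),np.sin(a),0]
T1=go(pose([.6127,-.138,.20],[0,0,-1],y)); go(pose([.6127,-.138,.122],[0,0,-1],y),T1)
E
```

```text
n 12 row [0.0097, 0.0045, 0.1086, -0.0, 0.0001, 0.0756] dist mm [  5.9  10.5 130.3] ang 78.0
n 3 row [0.0, -0.0, 0.26, 0.0, 0.0, -0.0] dist mm [ 0. -0. 78.] ang 0.0
```

```bash
python3 -m creep '[[[0.01,0.0045,0.1086,0,0,0.0756,-1],[0.01,0.0045,0.1086,0,0,0.0756,-1],[0.01,0.0045,0.1086,0,0,0.0756,-1],[0.01,0.0045,0.1086,0,0,0.0756,-1],[0.01,0.0045,0.1086,0,0,0.0756,-1],[0.01,0.0045,0.1086,0,0,0.0756,-1],[0.01,0.0045,0.1086,0,0,0.0756,-1],[0.01,0.0045,0.1086,0,0,0.0756,-1]]]' && python3 -m creep '[[[0.01,0.0045,0.1086,0,0,0.0756,-1],[0.01,0.0045,0.1086,0,0,0.0756,-1],[0.01,0.0045,0.1086,0,0,0.0756,-1],[0.01,0.0045,0.1086,0,0,0.0756,-1],[0,0,0,0,0,0,-1],[0,0,0,0,0,0,-1]]]'
python3 - <<'E'
from h import *
T=tool();print(T[:3,1],T[:3,3]);im=bot.snapshot("wrist")[:,:,::-1];cv2.imwrite("pics/w2.png",im)
hsv=cv2.cvtColor(im,cv2.COLOR_BGR2HSV)
m=(((hsv[...,0]<8)|(hsv[...,0]>172))&(hsv[...,1]>170)&(hsv[...,2]>160)).astype(np.uint8);m[:,:240]=0;m[:,400:]=0
ct=max(cv2.findContours(m,0,1)[0],key=cv2.contourArea);r=cv2.minAreaRect(ct);print(r)
b=cv2.boxPoints(r);P=np.array([plane(ray("wrist",*p,T),.166) for p in b]);print(P.mean(0))
for i in range(2):
    d=P[i+1]-P[i];print(np.linalg.norm(d),np.degrees(np.arctan2(d[1],d[0])))
a=np.radians(-91);y=[np.cos(a),np.sin(a),0]
go(pose([.6127,-.138,.122],[0,0,-1],y))
E
```

```text
clock: 2.65
tool_pos: [0.6081, -0.1396, 0.2434]
eef_rot: [0.0, 0.977, 0.212, -0.0]
force: [-0.4, -1.1, 0.5]
gripper_width: 0.999
grasp_force: 0.0
clock: 3.15
tool_pos: [0.6123, -0.1397, 0.2]
eef_rot: [0.0, 1.0, -0.009, -0.001]
force: [1.0, 0.2, 0.4]
gripper_width: 0.998
grasp_force: 0.0
[-1.74486174e-02 -9.99847761e-01  3.21858309e-05] [ 0.61225958 -0.13966204  0.20001892]
((319.0, 263.0), (40.0, 34.0), 90.0)
[ 0.61190394 -0.13939984  0.166     ]
0.020520743035138875 -90.9536933054253
0.026232659933242745 179.85915256281402
n 3 row [-0.0005, -0.0049, 0.2628, 0.0001, -0.0, 0.0001] dist mm [-0.2 -1.5 78.8] ang 0.03
```

```bash
python3 -m creep '[[[0,0,0.26,0,0,0,-1],[0,0,0.26,0,0,0,-1],[0,0,0.26,0,0,0,-1],[0,0,0,0,0,0,1],[0,0,0,0,0,0,1],[0,0,0,0,0,0,1],[0,0,0,0,0,0,1],[0,0,0,0,0,0,1]]]' && python3 -m creep '[[[0,0,0,0,0,0,1],[0,0,0,0,0,0,1],[0,0,0,0,0,0,1],[0,0,0,0,0,0,1]]]'
```

```text
clock: 3.87
tool_pos: [0.6143, -0.1385, 0.1247]
eef_rot: [0.0, 1.0, -0.009, 0.002]
force: [0.6, -0.5, -0.3]
gripper_width: 0.668
grasp_force: 0.0
clock: 4.2
tool_pos: [0.6131, -0.1382, 0.1227]
eef_rot: [0.0, 1.0, -0.009, 0.0]
force: [0.0, 0.7, -0.2]
gripper_width: 0.369
grasp_force: 0.0
```

```bash
python3 -m creep '[[[0,0,0,0,0,0,1],[0,0,0,0,0,0,1],[0,0,0,0,0,0,1],[0,0,0,0,0,0,1],[0,0,0,0,0,0,1]]]' && python3 -m creep '[[[0,0,-0.1,0,0,0,1],[0,0,-0.3,0,0,0,1],[0,0,-0.4,0,0,0,1],[0,0,-0.4,0,0,0,1],[0,0,-0.4,0,0,0,1],[0,0,-0.2,0,0,0,1],[0,0,0,0,0,0,1]]]'
python3 - <<'E'
from h import *
T=tool();np.save("Tl.npy",T);print(T)
psi=np.radians(3.85);ex=np.array([np.cos(psi),np.sin(psi),0]);ey=np.array([-np.sin(psi),np.cos(psi),0]);n=-.5*ex+np.array([0,0,.866])
# hover 200mm view over right side of face: TCP on normal through face centre, with tool y yaw psi+10
C=np.array([.584,.180,.092]); t=ex
T1=pose(C+n*.23,-n,ex*.866+np.array([0,0,.5]));go(T1)
E
```

```text
clock: 4.62
tool_pos: [0.613, -0.1382, 0.1223]
eef_rot: [0.0, 1.0, -0.009, -0.0]
force: [-1.1, 0.0, -0.4]
gripper_width: 0.238
grasp_force: 30.0
clock: 5.2
tool_pos: [0.6153, -0.1386, 0.3099]
eef_rot: [0.001, 1.0, -0.009, 0.006]
force: [0.4, -0.8, -0.6]
gripper_width: 0.238
grasp_force: 30.0
[[ 0.99976152 -0.01792364  0.01247619  0.61529417]
 [-0.01788687 -0.99983536 -0.00305195 -0.13864574]
 [ 0.01252884  0.00282806 -0.99991751  0.30986958]
 [ 0.          0.          0.          1.        ]]
n 15 row [0.0772, -0.2437, -0.0419, -0.0171, 0.0189, -0.0718] dist mm [-151.8 -308.3   15.9] ang 98.2
```

```bash
python3 - <<'E'
from h import *
T0=np.load("Tl.npy")
psi=np.radians(3.85);ex=np.array([np.cos(psi),np.sin(psi),0]);n=-.5*ex+np.array([0,0,.866])
C=np.array([.584,.180,.092])
T1=pose(C+n*.23,-n,ex*.866+np.array([0,0,.5]));Tm=T1.copy();Tm[:3,3]=T0[:3,3]
go(Tm,T0);go(T1,Tm)
E
```

```text
n 15 row [0.0, 0.0, 0.0, -0.0171, 0.0189, -0.0718] dist mm [0. 0. 0.] ang 98.2
n 10 row [0.32, -0.1174, -0.0462, 0.0, 0.0, -0.0] dist mm [ 320.  -117.4  -46.2] ang 0.0
```

```bash
python3 -m creep '[[[0,0,0,-0.017,0.019,-0.072,1],[0,0,0,-0.017,0.019,-0.072,1],[0,0,0,-0.017,0.019,-0.072,1],[0,0,0,-0.017,0.019,-0.072,1],[0,0,0,-0.017,0.019,-0.072,1],[0,0,0,-0.017,0.019,-0.072,1],[0,0,0,-0.017,0.019,-0.072,1],[0,0,0,-0.017,0.019,-0.072,1]]]' && python3 -m creep '[[[0,0,0,-0.017,0.019,-0.072,1],[0,0,0,-0.017,0.019,-0.072,1],[0,0,0,-0.017,0.019,-0.072,1],[0,0,0,-0.017,0.019,-0.072,1],[0,0,0,-0.017,0.019,-0.072,1],[0,0,0,-0.017,0.019,-0.072,1],[0,0,0,-0.017,0.019,-0.072,1]]]' && python3 -m creep '[[[0.32,-0.117,-0.046,0,0,0,1],[0.32,-0.117,-0.046,0,0,0,1],[0.32,-0.117,-0.046,0,0,0,1],[0.32,-0.117,-0.046,0,0,0,1],[0.32,-0.117,-0.046,0,0,0,1],[0.32,-0.117,-0.046,0,0,0,1],[0.32,-0.117,-0.046,0,0,0,1],[0,0,0,0,0,0,1]]]'
python3 - <<'E'
from h import *
T=tool();np.save("Tw3.npy",T);print(T,bot.state()["joints"]);im=bot.snapshot("wrist")[:,:,::-1];cv2.imwrite("pics/w3.png",im)
E
```

```text
clock: 5.87
tool_pos: [0.6121, -0.1376, 0.3012]
eef_rot: [0.099, 0.899, 0.412, 0.109]
force: [-0.6, 0.0, -1.2]
gripper_width: 0.24
grasp_force: 30.0
clock: 6.45
tool_pos: [0.6118, -0.1376, 0.301]
eef_rot: [0.169, 0.657, 0.71, 0.187]
force: [0.2, 0.0, -0.9]
gripper_width: 0.237
grasp_force: 30.0
clock: 7.12
tool_pos: [0.5059, 0.0836, 0.2898]
eef_rot: [0.168, 0.658, 0.71, 0.186]
force: [-0.7, 0.1, -0.7]
gripper_width: 0.239
grasp_force: 30.0
[[-0.07901389  0.87192117  0.48322901  0.50589324]
 [ 0.9968495   0.06574374  0.04437149  0.08355743]
 [ 0.00691916  0.48521257 -0.87436885  0.28976531]
 [ 0.          0.          0.          1.        ]] [ 0.16538019 -0.08244001  1.92998077 -0.05044092  0.78918166  0.11437449]
```

View pics/w3.png

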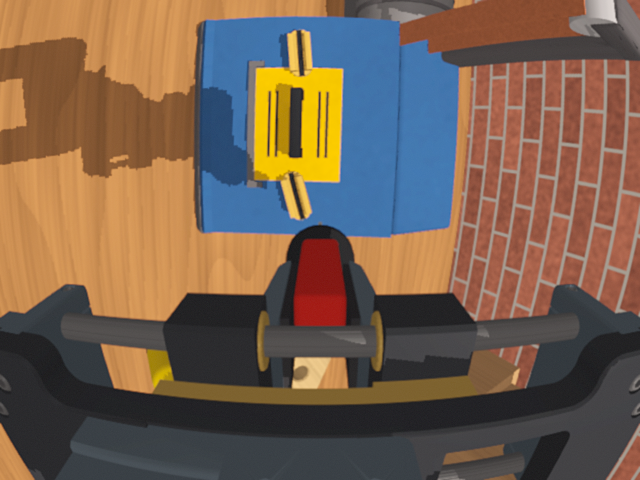

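The wrist view shows the left cam at (300,52), the right cam at (295,196) and the panel centre at (297,125). The driver is held straight, with its collar at (320,245). Next I'll measure the cams.

```bash
cat >> h.py <<'E'
def fplane(R,C,n,h): o,d=R; return o+d*(((C-o)@n+h)/(d@n))
def axes(psi):
    ex=np.array([np.cos(psi),np.sin(psi),0]);ey=np.array([-np.sin(psi),np.cos(psi),0]);ez=np.array([0,0,1.]);s3=np.sqrt(3)/2
    return ey,s3*ex+.5*ez,-.5*ex+s3*ez   # y, upslope, normal
E
python3 - <<'E'
from h import *
T=np.load("Tw3.npy");im=cv2.imread("pics/w3.png");hsv=cv2.cvtColor(im,cv2.COLOR_BGR2HSV)
for p in [(52,293),(52,307),(196,288),(150,335),(100,262)]: print(hsv[p])
out={}
for k,(x0,y0,x1,y1) in dict(L=(275,22,325,85),R=(270,165,325,228)).items():
    h=hsv[y0:y1,x0:x1].astype(int); m=((h[...,0]>12)&(h[...,0]<32)&(h[...,1]>70)&(h[...,1]<215)&(h[...,2]>110)).astype(np.uint8)
    m=cv2.morphologyEx(m,cv2.MORPH_CLOSE,np.ones((5,5)));ct=max(cv2.findContours(m,0,2)[0],key=cv2.contourArea)
    r=cv2.minAreaRect(ct);c=np.array(r[0])+[x0,y0];b=cv2.boxPoints(r)+[x0,y0];print(k,c,r[1:])
    e=[b[1]-b[0],b[2]-b[1]];e=max(e,key=np.linalg.norm);out[k]=(c,e)
psi=np.radians(3.85);C=np.array([.584,.18,.092])
for i in range(4):
    y,u,n=axes(psi)
    # cam centre ~ at 15 mm above the face (wing mid top)
    P={k:fplane(ray("wrist",*out[k][0],T),np.array([C[0],C[1],.092]),n,.015) for k in out}
    d=P["L"]-P["R"];psi=np.arctan2(-d[0],d[1]);M=(P["L"]+P["R"])/2-n*.015
    C=M+ -u*((M[2]-.092)/.5)*0; 
    C=np.array([M[0],M[1],.092]) if i==0 else M
    print(P,np.linalg.norm(d),np.degrees(psi),M)
for k in out:
    c,e=out[k];a=fplane(ray("wrist",*(c+e/2),T),C,n,.015);b=fplane(ray("wrist",*(c-e/2),T),C,n,.015);d=b-a
    print(k,np.linalg.norm(d),(np.degrees(np.arctan2(-d@u,d@y))+90)%180-90)
E
```

```text
[ 21 157 247]
[ 21 159 245]
[ 21 161 244]
[ 24 255 252]
[ 24 255 249]
L [294.17241287  55.56896973] ((46.35117721557617, 45.03811264038086), 66.80140686035156)
R [292.68546867 193.9023838 ] ((52.166263580322266, 45.1185417175293), 17.241458892822266)
{'L': array([0.56753795, 0.24965977, 0.10253801]), 'R': array([0.57622312, 0.10623217, 0.10198098])} 0.14369139906559159 3.4652824618360136 [0.57936361 0.17844955 0.08926911]
{'L': array([0.56666708, 0.24912532, 0.10446995]), 'R': array([0.57509628, 0.10656028, 0.10435253])} 0.14281406141180383 3.3836904344084777 [0.57836797 0.17829613 0.09142086]
{'L': array([0.56648225, 0.24901189, 0.10487999]), 'R': array([0.57485748, 0.10662981, 0.10485512])} 0.14262818948984052 3.3663860430825654 [0.57815679 0.17826352 0.09187718]
{'L': array([0.56644304, 0.24898783, 0.10496697]), 'R': array([0.57480684, 0.10664456, 0.1049617 ])} 0.1425887777586642 3.3627160515724137 [0.578112   0.1782566  0.09197395]
L 0.04974528867859251 22.795974955818195
R 0.053775636134335 73.23742668850082
```

```bash
cat > cam.py <<'E'
from h import *
def meas(im,T,boxes,C,psi,hh=.0155,smax=195):
    hsv=cv2.cvtColor(im,cv2.COLOR_BGR2HSV);out={}
    for k,(x0,y0,x1,y1) in boxes.items():
        h=hsv[y0:y1,x0:x1].astype(int); m=((h[...,0]>15)&(h[...,0]<28)&(h[...,1]>110)&(h[...,1]<smax)&(h[...,2]>170)).astype(np.uint8)
        nl,lab,st,_=cv2.connectedComponentsWithStats(m); m=np.isin(lab,[i for i in range(1,nl) if st[i,4]>50]).astype(np.uint8)
        pts=np.argwhere(m)[:,::-1].astype(np.float32)
        r=cv2.minAreaRect(pts);c=np.array(r[0])+[x0,y0];b=cv2.boxPoints(r)+[x0,y0];print(k,c.round(1),r[1:],len(pts))
        e=max([b[1]-b[0],b[2]-b[1]],key=np.linalg.norm);out[k]=(c,e)
    y,u,n=axes(psi);P={}
    for k,(c,e) in out.items():
        f=lambda q:fplane(ray("wrist",*q,T),C,n,hh)
        d=f(c+e/2)-f(c-e/2);P[k]=f(c)-n*hh; print(k,P[k].round(4),"len",np.linalg.norm(d).round(4),"slot deg",((np.degrees(np.arctan2(-d@u,d@y))+90)%180-90).round(1))
    return P
E
python3 - <<'E'
from cam import *
C=np.array([.5785,.1785,.092]);psi=np.radians(3.4)
for i in range(3):
    P=meas(cv2.imread("pics/w3.png"),np.load("Tw3.npy"),dict(L=(280,22,320,76),R=(270,170,320,228)),C,psi)
    d=P["L"]-P["R"];psi=np.arctan2(-d[0],d[1]);C=(P["L"]+P["R"])/2;C+= np.array([0,0,0]);print(np.linalg.norm(d),np.degrees(psi),C)
    C[2]=.092
E
```

```text
L [295.3  54.3] ((45.8783073425293, 37.29771041870117), 73.0091781616211) 695
R [295.9 194.7] ((36.58073425292969, 44.70310592651367), 15.708637237548828) 706
L [0.5749 0.2508 0.0924] len 0.0493 slot deg 16.9
R [0.5853 0.1065 0.0934] len 0.0466 slot deg -15.4
0.14467787124631673 4.107278450634657 [0.58010441 0.17862935 0.0929291 ]
L [295.3  54.3] ((45.8783073425293, 37.29771041870117), 73.0091781616211) 695
R [295.9 194.7] ((36.58073425292969, 44.70310592651367), 15.708637237548828) 706
L [0.5751 0.251  0.0921] len 0.0493 slot deg 16.3
R [0.5858 0.1064 0.0923] len 0.0468 slot deg -16.0
0.14495421844782844 4.259219422144622 [0.58044724 0.17869055 0.09219996]
L [295.3  54.3] ((45.8783073425293, 37.29771041870117), 73.0091781616211) 695
R [295.9 194.7] ((36.58073425292969, 44.70310592651367), 15.708637237548828) 706
L [0.5751 0.251  0.092 ] len 0.0493 slot deg 16.2
R [0.5859 0.1064 0.0921] len 0.0469 slot deg -16.1
0.1450144403455376 4.291860839505981 [0.5805209  0.17870367 0.09204297]
```

```bash
python3 - <<'E'
import cv2
im=cv2.imread("pics/w3.png");f=lambda a:cv2.resize(a,None,fx=8,fy=8,interpolation=cv2.INTER_CUBIC)
cv2.imwrite("pics/w3c.png",cv2.hconcat([f(im[20:90,275:325]),f(im[160:230,270:320])]))
E
```

```text
(no output)
```

View pics/w3c.png

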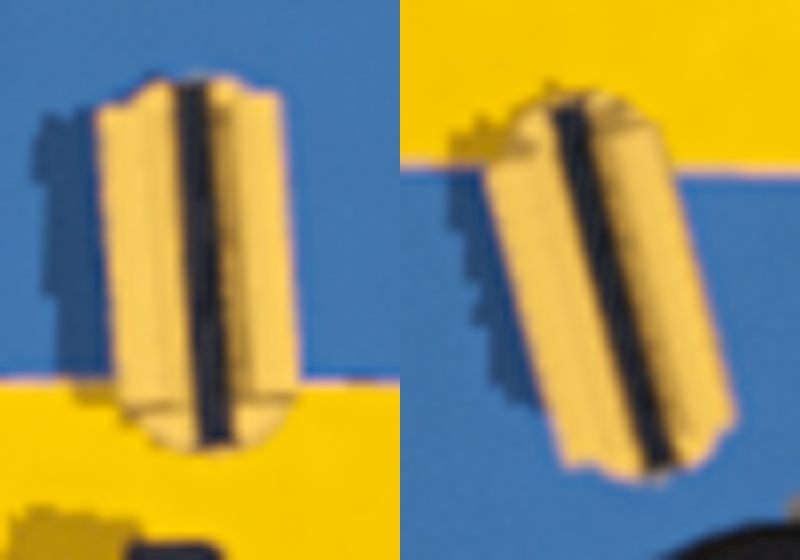

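The zoom shows the slot floors as dark lines: left from (299,30) to (302,75.4), right from (291.5,172.3) to (302.3,218.5).

```bash
python3 - <<'E'
from h import *
T=np.load("Tw3.npy");psi=np.radians(4);C=np.array([.582,.1785,.092]);S=dict(L=((299,30),(302.1,75.4)),R=((291.5,172.25),(302.25,218.5)))
for i in range(4):
    y,u,n=axes(psi);P={}
    for k,(a,b) in S.items():
        A=fplane(ray("wrist",*a,T),C,n,.0095);B=fplane(ray("wrist",*b,T),C,n,.0095);d=A-B;P[k]=(A+B)/2
        if i==3: print(k,P[k].round(4),np.linalg.norm(d).round(4),np.degrees(np.arctan2(-d@u,d@y)).round(1))
    d=P["L"]-P["R"];psi=np.arctan2(-d[0],d[1]);C=(P["L"]+P["R"])/2-n*.0095
    # slide so that the face centre is at z=.092 along the mean ray
    o=(T@bot.camera_info("wrist")["T_tool_cam"])[:3,3];r=(C-o);C=C+r*((.092-C[2])/r[2])
print(np.linalg.norm(d),np.degrees(psi),C)
for nme in("scene",): print(proj(nme,C+n*.03))
E
```

```text
L [0.5754 0.255  0.1002] 0.0502 5.4
R [0.5821 0.1042 0.1002] 0.0503 13.9
0.15092471141149838 2.519881200048603 [0.58348026 0.17979844 0.092     ]
(np.float64(374.40974452295006), np.float64(211.01179492056232))
```

```bash
cat > g.py <<'E'
from h import *
psi=np.radians(2.8);y,u,n=axes(psi)
FL=np.array([.5754,.2550,.1002]);FR=np.array([.5821,.1042,.1002])
def at(F,a,h):
    a=np.radians(a);return pose(F+n*(.1123+h),-n,u*np.cos(a)+y*np.sin(a))
E
python3 - <<'E'
from g import *
T1=go(at(FR,13.9,.03)); go(at(FR,13.9,.002),T1,4)
E
```

```text
n 2 row [0.1012, -0.1367, 0.304, -0.0044, -0.0069, -0.0731] dist mm [ 18.4 -28.2  61. ] ang 12.65
n 4 row [-0.0, 0.0, 0.07, -0.0, -0.0, -0.0] dist mm [-0.  0. 28.] ang 0.0
```

```bash
python3 -m creep '[[[0.101,-0.137,0.304,-0.0044,-0.007,-0.073,1],[0.101,-0.137,0.304,-0.0044,-0.007,-0.073,1],[0,0,0,0,0,0,1],[0,0,0,0,0,0,1],[0,0,0,0,0,0,1]]]'
python3 - <<'E'
from g import *
T=tool();go(at(FR,13.9,.03));go(at(FR,13.9,.002),None,5)
im=bot.snapshot("wrist")[:,:,::-1];cv2.imwrite("pics/w4.png",im);print(proj("wrist",FR,T),proj("wrist",FL,T))
a=bot.snapshot("scene")[:,:,::-1];b=bot.snapshot("side")[:,:,::-1]
p=np.array(proj("scene",FR+n*.02)).astype(int);q=np.array(proj("side",FR+n*.02)).astype(int)
f=lambda i,p:cv2.resize(i[p[1]-35:p[1]+25,p[0]-32:p[0]+32],None,fx=6,fy=6,interpolation=cv2.INTER_CUBIC)
print(p,q);cv2.imwrite("pics/x4.png",cv2.hconcat([f(a,p),f(b,q)]))
E
```

```text
clock: 7.58
tool_pos: [0.5152, 0.0973, 0.2263]
eef_rot: [0.202, 0.58, 0.772, 0.166]
force: [-0.5, 0.4, 0.1]
gripper_width: 0.239
grasp_force: 30.0
n 1 row [0.0462, -0.0392, 0.0046, 0.0029, 0.0029, -0.0056] dist mm [ 4.6 -3.9  0.5] ang 0.6
n 5 row [0.0094, -0.008, 0.0569, 0.0006, 0.0006, -0.0011] dist mm [ 4.7 -4.  28.5] ang 0.6
(np.float64(314.96974459149914), np.float64(215.92049051538717)) (np.float64(356.406684143589), np.float64(50.72792200457695))
[355 228] [288 250]
```

View pics/x4.png

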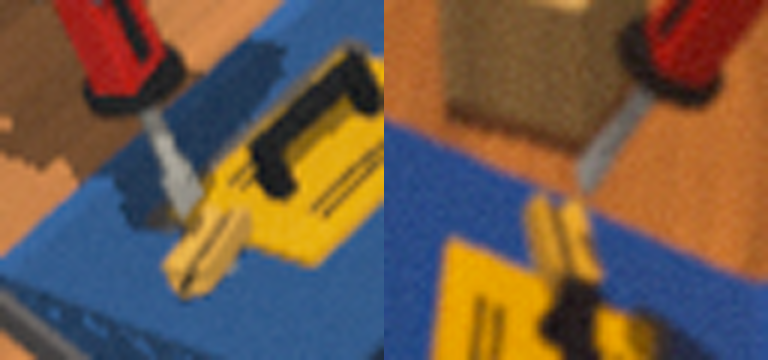

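The crops show the blade tip at (354.3,228.8) in the scene view, just up the normal from the right cam's slot centre at about (357.3,236.2).

```bash
python3 - <<'E'
from g import *
T=tool();tip=T[:3,3]+T[:3,2]*.1123
print("tip",proj("scene",tip),proj("side",tip),"camR floor",proj("scene",FR),proj("side",FR), "top",proj("scene",FR+n*.008),proj("side",FR+n*.008))
print("tip seen side",288-32+205/6,250-35+188/6,"cam top seen side",288-32+179/6,250-35+238/6)
go(at(FR,13.9,.03));go(at(FR,13.9,.002),None,5)
E
```

```text
tip (np.float64(354.3482969387815), np.float64(227.10223142087378)) (np.float64(288.392404119616), np.float64(245.2380035472653)) camR floor (np.float64(357.82224546088685), np.float64(234.8236525840026)) (np.float64(284.33104107277194), np.float64(256.0717273167627)) top (np.float64(356.77354329138467), np.float64(232.48718923485794)) (np.float64(285.94456419453184), np.float64(253.86566961504192))
tip seen side 290.1666666666667 246.33333333333334 cam top seen side 285.8333333333333 254.66666666666666
n 1 row [0.0471, -0.0455, 0.0118, 0.0042, 0.0031, -0.0054] dist mm [ 4.7 -4.5  1.2] ang 0.64
n 5 row [0.0096, -0.0093, 0.0584, 0.0008, 0.0006, -0.0011] dist mm [ 4.8 -4.7 29.2] ang 0.64
```

```bash
python3 -m creep '[[[0.047,-0.045,0.01,0.004,0.003,-0.0054,1],[0,0,0.08,0,0,0,1],[0,0,0.08,0,0,0,1],[0,0,0,0,0,0,1],[0,0,0,0,0,0,1]]]'
python3 - <<'E'
from g import *
go(at(FR,13.9,.002));print(bot.state()["force"])
E
```

```text
clock: 8.15
tool_pos: [0.5171, 0.1016, 0.2063]
eef_rot: [0.198, 0.576, 0.776, 0.162]
force: [0.3, -1.5, -0.8]
gripper_width: 0.242
grasp_force: 30.0
n 1 row [-0.0134, 0.0306, 0.1011, -0.0037, -0.0007, 0.0017] dist mm [-1.3  3.1 10.1] ang 0.35
[ 0.31236105 -1.52823918 -0.83676886]
```

```bash
for i in 1 2 3 4; do python3 -m creep '[[[0,0,0,0,0,0,1]]]' | sed -n 2p; python3 -c "
from g import *
go(at(FR,13.9,.002))"; done
```

```text
tool_pos: [0.5174, 0.1017, 0.207]
n 1 row [-0.013, 0.0248, 0.1061, -0.0028, -0.0006, 0.0017] dist mm [-1.3  2.5 10.6] ang 0.29
tool_pos: [0.5174, 0.1017, 0.2074]
n 1 row [-0.0128, 0.0222, 0.1088, -0.0024, -0.0006, 0.0016] dist mm [-1.3  2.2 10.9] ang 0.25
tool_pos: [0.5174, 0.1018, 0.2076]
n 1 row [-0.0128, 0.0216, 0.1103, -0.0022, -0.0006, 0.0017] dist mm [-1.3  2.2 11. ] ang 0.24
tool_pos: [0.5174, 0.1017, 0.2075]
n 1 row [-0.0128, 0.0224, 0.1104, -0.0022, -0.0006, 0.0016] dist mm [-1.3  2.2 11. ] ang 0.24
```

```bash
python3 -m creep '[[[-0.013,0.022,0.02,-0.002,0,0.0015,1],[0,0,0.03,0,0,0,1],[0,0,0.03,0,0,0,1],[0,0,0.03,0,0,0,1],[0,0,0,0,0,0,1],[0,0,0,0,0,0,1],[0,0,0,0,0,0,1],[0,0,0,0,0,0,1]]]'; python3 -c "
from g import *
go(at(FR,13.9,.002));print(bot.state()['wrist_torque'])"
```

```text
clock: 9.15
tool_pos: [0.525, 0.1014, 0.1991]
eef_rot: [0.199, 0.576, 0.775, 0.164]
force: [-0.0, 1.5, -1.2]
gripper_width: 0.243
grasp_force: 30.0
n 1 row [0.0001, 0.0011, -0.0007, -0.0004, -0.0006, 0.0002] dist mm [ 0.   0.1 -0.1] ang 0.06
[-0.07424236  0.27742243  0.00791176]
```

```bash
python3 -m creep '[[[0,0,0,0,0,-0.03,1],[0,0,0,0,0,-0.06,1],[0,0,0,0,0,-0.06,1],[0,0,0,0,0,-0.06,1],[0,0,0,0,0,-0.06,1],[0,0,0,0,0,-0.06,1],[0,0,0,0,0,0,1],[0,0,0,0,0,0,1]]]'; python3 -c "
from g import *
go(at(FR,90,.002));s=bot.state();print(s['wrist_torque'],n@s['wrist_torque'],s['joints'])"
```

```text
clock: 9.82
tool_pos: [0.5248, 0.1013, 0.199]
eef_rot: [0.233, 0.37, 0.892, 0.111]
force: [-0.8, -0.8, -0.8]
gripper_width: 0.243
grasp_force: 30.0
n 8 row [-0.0002, 0.0003, -0.0, 0.0, -0.0001, -0.0696] dist mm [-0.1  0.3 -0. ] ang 47.86
[-0.10586078  0.37028173 -0.04538718] 0.004516662665230246 [ 0.22537343  0.03012142  2.07295543 -0.17331754  0.52918896 -0.43211167]
```

```bash
cat > brass.py <<'E'
from g import *
def brass(name,F,im=None):
    im=bot.snapshot(name)[:,:,::-1] if im is None else im
    p=np.array(proj(name,F+n*.005)); x0,y0=(p-18).astype(int); h=cv2.cvtColor(np.ascontiguousarray(im[y0:y0+37,x0:x0+37]),cv2.COLOR_BGR2HSV).astype(int)
    m=(abs(h[...,0]-21)<6)&(h[...,1]>90)&(h[...,1]<205)&(h[...,2]>120)
    q=np.argwhere(m)[:,::-1]+[x0,y0]; X=np.array([fplane(ray(name,*a),F,n,.007)-F for a in q]); X=X[np.linalg.norm(X,axis=1)<.034]
    uv=np.c_[X@y,-(X@u)];w,v=np.linalg.eigh(np.cov(uv.T));d=v[:,1]
    print(name,len(uv),"centre mm",(uv.mean(0)*1e3).round(1),"slot deg",np.degrees(np.arctan2(d[1],d[0]))%180,"sd mm",(np.sqrt(w)*1e3).round(1))
E
python3 - <<'E'
from brass import *
for nm in("scene","side"):
    for F in (FR,FL):
        brass(nm,F,cv2.imread(f"pics/{nm}0.png")); brass(nm,F)
E
```

```text
scene 140 centre mm [-2.1 -4. ] slot deg 34.09632731370087 sd mm [10.  14.5]
scene 110 centre mm [-1.8 -5.2] slot deg 33.70240892691885 sd mm [ 9.3 14.9]
scene 124 centre mm [-4.1 -3.1] slot deg 11.489835575427435 sd mm [10.1 13.8]
scene 124 centre mm [-4.1 -3.1] slot deg 11.489835575427435 sd mm [10.1 13.8]
side 75 centre mm [ 3.8 -1.7] slot deg 173.46625132568263 sd mm [ 8.4 14.1]
side 70 centre mm [ 6.  -4.5] slot deg 18.215994347985884 sd mm [ 8.2 13.1]
side 73 centre mm [ 8.4 -2.5] slot deg 8.47799272398629 sd mm [ 9.7 13.7]
side 83 centre mm [ 8.9 -2.1] slot deg 12.579494483349123 sd mm [10.4 13.8]
```

```bash
for i in 1 2 3; do python3 -m creep '[[[0,0,0.015,0,0,0,1],[0,0,0,0,0,0,1],[0,0,0,0,0,0,1],[0,0,0,0,0,0,1]]]' |egrep 'force|tool_pos'; python3 -c "
from g import *
go(at(FR,90,.002));s=bot.state();print('Fn',n@s['force'])";done
python3 - <<'E'
from g import *
a=bot.snapshot("scene")[:,:,::-1];b=bot.snapshot("side")[:,:,::-1]
f=lambda i,p:cv2.resize(i[p[1]-25:p[1]+25,p[0]-25:p[0]+25],None,fx=8,fy=8,interpolation=cv2.INTER_CUBIC)
cv2.imwrite("pics/x5.png",cv2.hconcat([f(a,(357,235)),f(b,(284,256))]))
E
```

```text
tool_pos: [0.5257, 0.1013, 0.1976]
force: [-0.1, -0.9, -2.0]
grasp_force: 30.0
n 8 row [-0.0002, 0.0003, -0.0022, 0.0, -0.0001, -0.0694] dist mm [-0.1  0.3 -1.7] ang 47.74
Fn -1.6974986140503596
tool_pos: [0.5261, 0.1014, 0.1973]
force: [-8.5, -1.1, 8.1]
grasp_force: 30.0
n 8 row [0.0, 0.0001, -0.0027, 0.0, -0.0001, -0.0695] dist mm [ 0.1  0.1 -2.1] ang 47.75
Fn 11.282220312779696
tool_pos: [0.5266, 0.1013, 0.1973]
force: [-14.5, -1.4, 17.1]
grasp_force: 30.0
n 8 row [0.0006, -0.0, -0.0031, 0.0001, 0.0, -0.0695] dist mm [ 0.5 -0.2 -2.5] ang 47.76
Fn 22.087979011725732
```

View pics/x5.png

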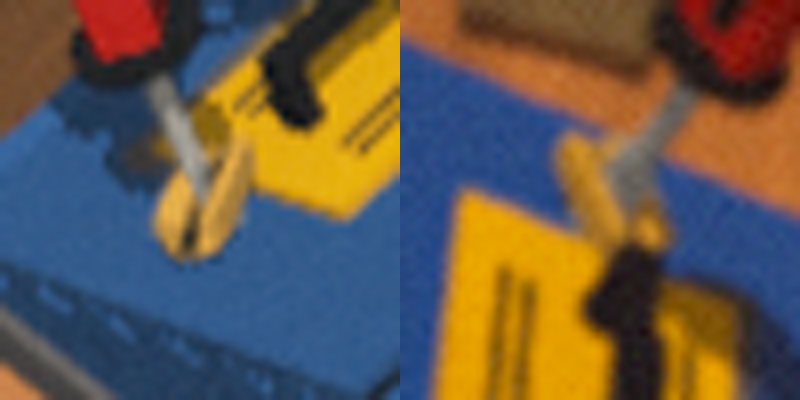

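The blade sits in the slot, in contact with the floor, and the cam has turned with it. Now I'll back off a little and finish the turn.

```bash
python3 -m creep '[[[0,0,-0.035,0,0,0,1],[0,0,0,0,0,-0.07,1],[0,0,0,0,0,-0.07,1],[0,0,0,0,0,-0.07,1],[0,0,0,0,0,-0.07,1],[0,0,0,0,0,-0.07,1],[0,0,0,0,0,-0.07,1],[0,0,0,0,0,-0.07,1]]]'; python3 -m creep '[[[0,0,0,0,0,-0.04,1],[0,0,0,0,0,-0.02,1],[0,0,0,0,0,-0.01,1],[0,0,0,0,0,0,1],[0,0,0,0,0,0,1],[0,0,0,0,0,0,1],[0,0,0,0,0,0,1]]]';python3 -c "
from g import *
go(at(FR,90,.001));s=bot.state();print(s['wrist_torque'],n@s['wrist_torque'],n@s['force'],s['joints'])"
```

```text
clock: 11.78
tool_pos: [0.5255, 0.1015, 0.1986]
eef_rot: [0.258, 0.021, 0.966, 0.019]
force: [-2.0, -0.6, 3.1]
gripper_width: 0.243
grasp_force: 30.0
clock: 12.37
tool_pos: [0.5256, 0.1014, 0.1983]
eef_rot: [0.259, -0.027, 0.966, 0.006]
force: [-2.9, -0.5, 2.8]
gripper_width: 0.24
grasp_force: 30.0
n 1 row [0.001, -0.0, -0.0004, 0.0006, -0.0003, 0.0044] dist mm [ 0.1 -0.  -0. ] ang 0.38
[ 0.11206751  0.47025726 -0.04913647] -0.11000626770847974 3.8428816731708504 [ 0.22520676  0.03206598  2.0732761  -0.17369574  0.52622057 -1.27370589]
```

```bash
for r in 0.06 ; do python3 -m creep '[[[0,0,0,0,0,-0.05,1],[0,0,0,0,0,-0.05,1],[0,0,0,0,0,0,1],[0,0,0,0,0,0,1],[0,0,0,0,0,0,1],[0,0,0,0,0,0,1]]]'|grep force;python3 -c "
from g import *
go(at(FR,90,.001));s=bot.state();print(n@s['wrist_torque'],n@s['force'])";python3 -m creep '[[[0,0,0,0,0,-0.04,1],[0,0,0,0,0,0,1],[0,0,0,0,0,0,1],[0,0,0,0,0,0,1],[0,0,0,0,0,0,1]]]'|grep force;python3 -c "
from g import *
go(at(FR,90,.001));s=bot.state();print(n@s['wrist_torque'],n@s['force'],s['wrist_torque'])"; done
```

```text
force: [-1.6, 0.4, 2.6]
grasp_force: 30.0
n 2 row [0.0001, 0.0001, -0.0006, 0.0003, -0.0002, 0.052] dist mm [ 0.   0.  -0.1] ang 8.93
-0.11795290103626287 3.028694892111443
force: [-1.5, 0.3, 1.7]
grasp_force: 30.0
n 2 row [0.0001, 0.0001, -0.0005, 0.0003, -0.0002, 0.072] dist mm [ 0.   0.  -0.1] ang 12.38
-0.09556320999811482 2.2458815412219892 [0.2413239  0.2376563  0.03551791]
```

```bash
for r in 1 2 3; do python3 -m creep '[[[0,0,0,0,0,-0.04,1],[0,0,0,0,0,0,1],[0,0,0,0,0,0,1],[0,0,0,0,0,0,1],[0,0,0,0,0,0,1]]]'|grep rce:;python3 -c "
from g import *
go(at(FR,90,.001));s=bot.state();print(n@s['wrist_torque'],s['wrist_torque'],s['gripper_width'])"; done
```

```text
force: [-1.7, -0.2, 2.8]
grasp_force: 30.0
n 3 row [-0.0001, 0.0, -0.0003, 0.0002, -0.0001, 0.0613] dist mm [-0.   0.  -0.1] ang 15.82
-0.13834173643918052 [0.2805712  0.22947267 0.0085231 ] 0.24010459942538842
force: [-1.6, 0.3, 2.3]
grasp_force: 30.0
n 3 row [-0.0002, 0.0, -0.0002, 0.0002, -0.0001, 0.0746] dist mm [-0.1  0.  -0.1] ang 19.24
-0.27387044755187 [ 0.34204245  0.28282461 -0.11101919] 0.23795522381670614
force: [-2.3, 0.4, 4.1]
grasp_force: 30.0
n 4 row [-0.0002, 0.0, -0.0001, 0.0002, -0.0001, 0.066] dist mm [-0.1 -0.  -0.1] ang 22.68
-0.4256449737496539 [ 0.4815172   0.24000248 -0.2070514 ] 0.2403230815826171
```

The torque rose to 0.43 N m, so the right cam is at its stop. Next I'll back off, lift, and cross to the left cam.

```bash
python3 - <<'E'
from g import *
T0=tool(); T=at(FR,100,.001);go(T,T0);T1=at(FR,100,.055);go(T1,T);T2=at(FL,100,.055);go(T2,T1);T3=at(FL,5.4,.03);go(T3,T2)
E
```

```text
n 2 row [-0.0003, -0.0, -0.0003, 0.0003, -0.0001, 0.0738] dist mm [-0.1 -0.  -0.1] ang 12.68
n 2 row [-0.0, -0.0, -0.27, 0.0, -0.0, 0.0] dist mm [ -0.  -0. -54.] ang 0.0
n 4 row [-0.067, 0.3714, 0.0008, 0.0, -0.0, 0.0] dist mm [-26.8 148.6   0.3] ang 0.0
n 15 row [0.0, -0.0, 0.0167, -0.0, -0.0, 0.0734] dist mm [ 0.  0. 25.] ang 94.6
```

```bash
python3 -m creep '[[[0,0,0,0,0,0.074,1],[0,0,0,0,0,0.074,1],[0,0,-0.1,0,0,0,1],[0,0,-0.2,0,0,0,1],[0,0,-0.24,0,0,0,1],[-0.067,0.371,0,0,0,0,1],[-0.067,0.371,0,0,0,0,1],[-0.067,0.371,0,0,0,0,1]]]' && python3 -m creep '[[[-0.067,0.371,0,0,0,0,1],[0,0,0,0,0,0.074,1],[0,0,0,0,0,0.074,1],[0,0,0,0,0,0.074,1],[0,0,0,0,0,0.074,1],[0,0,0,0,0,0.074,1],[0,0,0,0,0,0.074,1],[0,0,0,0,0,0.074,1]]]' && python3 -m creep '[[[0,0,0.03,0,0,0.074,1],[0,0,0.03,0,0,0.074,1],[0,0,0.03,0,0,0.074,1],[0,0,0.03,0,0,0.074,1],[0,0,0.03,0,0,0.074,1],[0,0,0.03,0,0,0.074,1],[0,0,0.03,0,0,0.074,1],[0,0,0.04,0,0,0.066,1]]]' && python3 -m creep '[[[0,0,0,0,0,0,1],[0,0,0,0,0,0,1],[0,0,0,0,0,0,1],[0,0,0,0,0,0,1],[0,0,0,0,0,0,1]]]'
python3 - <<'E'
from brass import *
go(at(FL,5.4,.012));brass("scene",FR)
im=bot.snapshot("wrist")[:,:,::-1];cv2.imwrite("pics/w6.png",im);hsv=cv2.cvtColor(im,cv2.COLOR_BGR2HSV)
# collar/handle check: red centre column
m=(((hsv[...,0]<8)|(hsv[...,0]>172))&(hsv[...,1]>150)&(hsv[...,2]>60));m[:,:270]=0;m[:,370:]=0;m[:230]=0
for r in (250,262,275): 
    q=np.where(m[r])[0];print(r,q.min() if len(q) else 0,q.max() if len(q) else 0)
w=cv2.imread("pics/w3.png");hsv=cv2.cvtColor(w,cv2.COLOR_BGR2HSV);m=(((hsv[...,0]<8)|(hsv[...,0]>172))&(hsv[...,1]>150)&(hsv[...,2]>60));m[:,:270]=0;m[:,370:]=0;m[:230]=0
for r in (250,262,275): 
    q=np.where(m[r])[0];print(r,q.min() if len(q) else 0,q.max() if len(q) else 0)
E
```

```text
clock: 15.2
tool_pos: [0.493, 0.2131, 0.2463]
eef_rot: [0.259, -0.108, 0.96, -0.017]
force: [-0.2, 0.2, 0.3]
gripper_width: 0.238
grasp_force: 30.0
clock: 15.87
tool_pos: [0.4911, 0.2502, 0.2452]
eef_rot: [0.244, 0.265, 0.929, 0.083]
force: [-0.1, 1.3, -1.5]
gripper_width: 0.241
grasp_force: 30.0
clock: 16.53
tool_pos: [0.5037, 0.2508, 0.2236]
eef_rot: [0.186, 0.634, 0.729, 0.179]
force: [0.3, -0.4, -0.3]
gripper_width: 0.245
grasp_force: 30.0
clock: 16.95
tool_pos: [0.504, 0.2513, 0.2239]
eef_rot: [0.187, 0.632, 0.73, 0.179]
force: [0.5, 0.7, -1.0]
gripper_width: 0.241
grasp_force: 30.0
n 1 row [0.002, 0.0013, 0.1858, -0.0004, -0.0006, -0.0] dist mm [ 0.2  0.1 18.6] ang 0.06
scene 126 centre mm [-1.1 -4. ] slot deg 80.24071822366774 sd mm [ 8.6 15.8]
250 300 338
262 299 340
275 297 342
250 301 338
262 299 340
275 297 342
```

```bash
python3 -m creep '[[[0.002,0.001,0.1,0,0,0,1],[0,0,0.08,0,0,0,1],[0,0,0.04,0,0,0,1],[0,0,0.03,0,0,0,1],[0,0,0.035,0,0,0,1],[0,0,0,0,0,0,1],[0,0,0,0,0,0,1],[0,0,0,0,0,0,1]]]'; python3 -c "
from g import *
go(at(FL,5.4,.001));s=bot.state();print(n@s['force'],n@s['wrist_torque'])"
```

```text
clock: 17.72
tool_pos: [0.5184, 0.2523, 0.1991]
eef_rot: [0.186, 0.633, 0.73, 0.179]
force: [0.9, 0.2, -1.5]
gripper_width: 0.236
grasp_force: 30.0
n 1 row [-0.0004, -0.0006, 0.0092, -0.0004, -0.0006, -0.001] dist mm [-0.  -0.1  0.9] ang 0.1
-1.736978105920273 -0.0009674002393327891
```

```bash
python3 -m creep '[[[0,0,0.005,0,0,-0.04,1],[0,0,0,0,0,-0.07,1],[0,0,0,0,0,-0.07,1],[0,0,0,0,0,-0.07,1],[0,0,0,0,0,-0.07,1],[0,0,0,0,0,-0.07,1],[0,0,0,0,0,-0.07,1],[0,0,0,0,0,-0.07,1]]]' && python3 -m creep '[[[0,0,0,0,0,-0.07,1],[0,0,0,0,0,-0.07,1],[0,0,0,0,0,-0.07,1],[0,0,0,0,0,-0.07,1],[0,0,0,0,0,-0.07,1],[0,0,0,0,0,-0.07,1],[0,0,0,0,0,-0.07,1],[0,0,0,0,0,-0.07,1]]]' && python3 -m creep '[[[0,0,0,0,0,-0.03,1],[0,0,0,0,0,0,1],[0,0,0,0,0,0,1],[0,0,0,0,0,0,1],[0,0,0,0,0,0,1]]]'; python3 -c "
from g import *
go(at(FL,90,.001));s=bot.state();print(n@s['force'],n@s['wrist_torque'])"
for r in 1 2 ; do python3 -m creep '[[[0,0,0,0,0,-0.04,1],[0,0,0,0,0,0,1],[0,0,0,0,0,0,1],[0,0,0,0,0,0,1],[0,0,0,0,0,0,1]]]'|grep rce:;python3 -c "
from g import *
go(at(FL,90,.001));s=bot.state();print(n@s['wrist_torque'],s['wrist_torque'])"; done
```

```text
clock: 18.38
tool_pos: [0.5185, 0.2524, 0.1989]
eef_rot: [0.241, 0.299, 0.919, 0.093]
force: [-0.4, 0.6, -1.3]
gripper_width: 0.244
grasp_force: 30.0
clock: 19.05
tool_pos: [0.5184, 0.2523, 0.1988]
eef_rot: [0.258, -0.102, 0.961, -0.014]
force: [-1.2, -0.3, -1.1]
gripper_width: 0.238
grasp_force: 30.0
clock: 19.47
tool_pos: [0.5185, 0.2523, 0.1987]
eef_rot: [0.258, -0.121, 0.958, -0.019]
force: [-2.1, 0.2, 0.6]
gripper_width: 0.241
grasp_force: 30.0
n 2 row [-0.0004, -0.0004, 0.0027, 0.0003, -0.0002, 0.067] dist mm [-0.1 -0.1  0.5] ang 11.52
1.5307269498021217 -0.06666682514620728
force: [-2.3, -0.4, 1.8]
grasp_force: 30.0
n 3 row [-0.0001, -0.0002, 0.0015, 0.0002, -0.0001, 0.058] dist mm [-0.  -0.1  0.5] ang 14.96
-0.11289149217227125 [ 0.16961183  0.55936766 -0.01677125]
force: [-3.7, -0.7, 2.1]
grasp_force: 30.0
n 3 row [-0.0, -0.0003, 0.0015, 0.0002, -0.0001, 0.0713] dist mm [-0.  -0.1  0.5] ang 18.39
-0.14441722546814686 [ 0.24882897  0.65854662 -0.00469542]
```

```bash
for r in 1 2 3; do python3 -m creep '[[[0,0,0,0,0,-0.04,1],[0,0,0,0,0,0,1],[0,0,0,0,0,0,1],[0,0,0,0,0,0,1],[0,0,0,0,0,0,1]]]'|grep rce:;python3 -c "
from g import *
go(at(FL,90,.001));s=bot.state();print(n@s['wrist_torque'],s['wrist_torque'])"; done
python3 -c "
from g import *
T=at(FL,100,.001);go(T);T2=at(FL,100,.1);go(T2,T)"
```

```text
force: [-2.4, -0.0, 2.3]
grasp_force: 30.0
n 4 row [0.0003, -0.0001, 0.0011, 0.0002, -0.0001, 0.0635] dist mm [ 0.1 -0.   0.4] ang 21.83
-0.30633468265889896 [ 0.26494171  0.47150969 -0.18764508]
force: [-3.4, -0.0, 3.7]
grasp_force: 30.0
n 4 row [0.0002, -0.0001, 0.0011, 0.0002, -0.0001, 0.0735] dist mm [ 0.1 -0.   0.4] ang 25.26
-0.45829149663015045 [ 0.3220123   0.4347844  -0.33123509]
force: [-3.8, -0.3, 3.3]
grasp_force: 30.0
n 5 row [0.0001, -0.0001, 0.0009, 0.0001, -0.0001, 0.0668] dist mm [ 0.1 -0.   0.4] ang 28.7
-0.6376956777881598 [ 0.38342978  0.43055805 -0.50309533]
n 3 row [0.0002, -0.0001, 0.0014, 0.0002, -0.0001, 0.0725] dist mm [ 0.1 -0.   0.4] ang 18.7
n 3 row [-0.0, -0.0, -0.33, 0.0, -0.0, 0.0] dist mm [  0.  -0. -99.] ang 0.0
```

```bash
python3 -m creep '[[[0,0,0,0,0,0.07,1],[0,0,0,0,0,0.07,1],[0,0,0,0,0,0.07,1],[0,0,-0.1,0,0,0,1],[0,0,-0.3,0,0,0,1],[0,0,-0.4,0,0,0,1],[0,0,-0.4,0,0,0,1],[0,0,-0.2,0,0,0,1]]]'
python3 - <<'E'
from g import *
T0=tool();print(T0[:3,3]);a=np.radians(89)
Tm=pose([.56,.10,.36],[0,0,-1],[np.cos(a),np.sin(a),0]);T1=pose([.613,-.1382,.30],[0,0,-1],[np.cos(a),np.sin(a),0])
X=pose(T0[:3,3]*0+[.5,.0,.36],-n,T0[:3,1])
go(Tm,T0);go(T1,Tm)
E
```

```text
clock: 22.22
tool_pos: [0.448, 0.2489, 0.3245]
eef_rot: [0.26, -0.115, 0.959, -0.017]
force: [1.4, -0.0, -0.2]
gripper_width: 0.24
grasp_force: 30.0
[0.44803263 0.24893031 0.32452301]
n 6 row [-0.1643, -0.2723, 0.0016, -0.0033, 0.0587, 0.0279] dist mm [ -77.1 -172.    21.4] ang 33.55
n 7 row [-0.0816, -0.3389, 0.0857, 0.0, 0.0, -0.0] dist mm [ -57.1 -237.2   60. ] ang 0.0
```

```bash
python3 -m creep '[[[-0.164,-0.272,0,-0.003,0.059,0.028,1],[-0.164,-0.272,0,-0.003,0.059,0.028,1],[-0.164,-0.272,0,-0.003,0.059,0.028,1],[-0.164,-0.272,0,-0.003,0.059,0.028,1],[-0.164,-0.272,0,-0.003,0.059,0.028,1],[-0.164,-0.272,0,-0.003,0.059,0.028,1],[-0.08,-0.34,0.08,0,0,0,1],[-0.08,-0.34,0.08,0,0,0,1]]]' && python3 -m creep '[[[-0.08,-0.34,0.08,0,0,0,1],[-0.08,-0.34,0.08,0,0,0,1],[-0.08,-0.34,0.08,0,0,0,1],[-0.08,-0.34,0.08,0,0,0,1],[-0.08,-0.34,0.08,0,0,0,1],[0,0,0,0,0,0,1],[0,0,0,0,0,0,1],[0,0,0,0,0,0,1]]]'
python3 -m creep '[[[0,0,0,0,0,0,1],[0,0,0,0,0,0,1],[0,0,0,0,0,0,1]]]' | sed -n 2p
python3 - <<'E'
from g import *
a=np.radians(89);f=lambda z:pose([.613,-.1382,z],[0,0,-1],[np.cos(a),np.sin(a),0])
go(f(.30));go(f(.18),f(.30))
E
```

```text
clock: 22.88
tool_pos: [0.5761, 0.0291, 0.3384]
eef_rot: [-0.005, 0.01, 1.0, -0.002]
force: [0.9, 0.4, -1.5]
gripper_width: 0.235
grasp_force: 30.0
clock: 23.55
tool_pos: [0.6096, -0.1396, 0.3002]
eef_rot: [-0.004, 0.011, 1.0, -0.002]
force: [-0.6, -0.9, -1.3]
gripper_width: 0.239
grasp_force: 30.0
tool_pos: [0.6099, -0.1387, 0.301]
n 1 row [-0.031, 0.0061, 0.0094, -0.0025, -0.0043, -0.0021] dist mm [-3.1  0.6  0.9] ang 0.46
n 4 row [0.0, 0.0, 0.3, 0.0, 0.0, -0.0] dist mm [  0.   0. 120.] ang 0.0
```

```bash
python3 -m creep '[[[-0.031,0.006,0,-0.0025,-0.0043,-0.002,1],[0,0,0.3,0,0,0,1],[0,0,0.3,0,0,0,1],[0,0,0.3,0,0,0,1],[0,0,0.3,0,0,0,1],[0,0,0.3,0,0,0,1],[0,0,0.2,0,0,0,1],[0,0,0,0,0,0,1]]]' && python3 -m creep '[[[0,0,0,0,0,0,1],[0,0,0,0,0,0,1],[0,0,0,0,0,0,1],[0,0,0,0,0,0,1]]]'
```

```text
clock: 24.47
tool_pos: [0.6101, -0.1382, 0.1255]
eef_rot: [-0.005, 0.009, 1.0, 0.001]
force: [-0.3, 0.1, -0.9]
gripper_width: 0.237
grasp_force: 30.0
clock: 24.8
tool_pos: [0.614, -0.1395, 0.1323]
eef_rot: [0.001, 0.01, 1.0, -0.0]
force: [-0.4, -0.4, -0.3]
gripper_width: 0.241
grasp_force: 30.0
```

```bash
python3 -m creep '[[[0,0,0.04,0,0,0,1],[0,0,0.05,0,0,0,1],[0,0,0.015,0,0,0,1],[0,0,0,0,0,0,1],[0,0,0,0,0,0,1],[0,0,0,0,0,0,1],[0,0,0,0,0,0,1]]]'
```

```text
clock: 25.38
tool_pos: [0.6134, -0.1396, 0.1218]
eef_rot: [0.001, 0.01, 1.0, -0.0]
force: [-2.6, -0.6, 8.5]
gripper_width: 0.24
grasp_force: 30.0
```

```bash
python3 -m creep '[[[0,0,0,0,0,0,0],[0,0,0,0,0,0,-1],[0,0,0,0,0,0,-1],[0,0,0,0,0,0,-1],[0,0,0,0,0,0,-1],[0,0,0,0,0,0,-1],[0,0,0,0,0,0,-1]]]' && python3 -m creep '[[[0,0,-0.2,0,0,0,-1],[0,0,-0.4,0,0,0,-1],[0,0,-0.4,0,0,0,-1],[0,0,-0.4,0,0,0,-1],[0,0,-0.4,0,0,0,-1],[0,0,0,0,0,0,-1]]]'
python3 - <<'E'
from g import *
def cen(m): 
    c=max(cv2.findContours(m,0,2)[0],key=cv2.contourArea);M=cv2.moments(c);return M["m10"]/M["m00"],M["m01"]/M["m00"]
R=[]
for nme,(x0,y0,x1,y1) in [("scene",(285,280,310,320)),("side",(270,170,300,230))]:
    im=cv2.cvtColor(bot.snapshot(nme)[:,:,::-1].copy(),cv2.COLOR_BGR2HSV); m=(((im[...,0]<6)|(im[...,0]>174))&(im[...,1]>190)&(im[...,2]>90)).astype(np.uint8)
    k=np.zeros_like(m);k[y0:y1,x0:x1]=1; uv=cen(m*k); print(nme,"red",uv); R.append(ray(nme,*uv))
print(tri(*R))
# panel grip pose: view hover then grasp; tool y along u (across the bar), z=-n
C=(FL+FR)/2-n*.0095; print("C",C); T0=tool()
T1=pose(C+n*.20-.06*y,-n,u)   # camera (tool +x = +y) over the face
Tm=T1.copy();Tm[:3,3]=[.58,-.05,.36];go(Tm,T0);go(T1,Tm)
E
```

```text
clock: 25.97
tool_pos: [0.6128, -0.1393, 0.1196]
eef_rot: [-0.001, 0.01, 1.0, 0.0]
force: [0.2, -0.1, -0.1]
gripper_width: 0.717
grasp_force: 0.0
clock: 26.47
tool_pos: [0.6162, -0.1402, 0.3094]
eef_rot: [0.008, 0.01, 1.0, -0.002]
force: [0.5, 0.1, 1.1]
gripper_width: 0.998
grasp_force: 0.0
scene red (297.3508311461067, 296.59930008748904)
side red (281.1005089058524, 189.29007633587787)
(array([ 0.61369191, -0.1375185 ,  0.13080918]), [np.float64(1.2), np.float64(1.2)])
C [0.58349433 0.17983204 0.09197276]
n 14 row [0.0598, 0.0459, -0.0364, -0.0199, -0.0185, 0.0698] dist mm [ 35.3  88.8 -58.3] ang 90.13
n 6 row [0.2823, -0.2021, 0.0658, 0.0, 0.0, -0.0] dist mm [ 169.4 -121.3   39.5] ang 0.0
```

```bash
python3 - <<'E'
from g import *
for nme,(x0,y0,x1,y1) in [("scene",(280,275,315,320)),("side",(265,165,300,230))]:
    for im in (cv2.imread(f"pics/{nme}0.png"),bot.snapshot(nme)[:,:,::-1].copy()):
        h=cv2.cvtColor(im,cv2.COLOR_BGR2HSV)[y0:y1,x0:x1]; m=((h[...,0]<8)|(h[...,0]>172))&(h[...,1]>170)&(h[...,2]>70)
        r=np.where(m.sum(1)>3)[0]+y0; c=np.where(m.sum(0)>3)[0]+x0; d=(h[...,2]<45);k=np.argwhere(d).mean(0)[::-1]+[x0,y0]; print(nme,"rows",r.min(),r.max(),"cols",c.min(),c.max(),"dark",k.round(1),d.sum())
E
```

```text
scene rows 285 309 cols 289 303 dark [295.2 307.4] 65
scene rows 285 310 cols 290 303 dark [295.6 307.4] 70
side rows 177 206 cols 276 286 dark [281.3 199.7] 38
side rows 177 206 cols 275 286 dark [281.3 199.7] 34
```

```bash
python3 -m creep '[[[0.06,0.046,-0.036,-0.02,-0.0185,0.07,-1],[0.06,0.046,-0.036,-0.02,-0.0185,0.07,-1],[0.06,0.046,-0.036,-0.02,-0.0185,0.07,-1],[0.06,0.046,-0.036,-0.02,-0.0185,0.07,-1],[0.06,0.046,-0.036,-0.02,-0.0185,0.07,-1],[0.06,0.046,-0.036,-0.02,-0.0185,0.07,-1],[0.06,0.046,-0.036,-0.02,-0.0185,0.07,-1],[0.06,0.046,-0.036,-0.02,-0.0185,0.07,-1]]]' && python3 -m creep '[[[0.06,0.046,-0.036,-0.02,-0.0185,0.07,-1],[0.06,0.046,-0.036,-0.02,-0.0185,0.07,-1],[0.06,0.046,-0.036,-0.02,-0.0185,0.07,-1],[0.06,0.046,-0.036,-0.02,-0.0185,0.07,-1],[0.06,0.046,-0.036,-0.02,-0.0185,0.07,-1],[0.06,0.046,-0.036,-0.02,-0.0185,0.068,-1],[0.282,-0.202,0.066,0,0,0,-1],[0.282,-0.202,0.066,0,0,0,-1]]]' && python3 -m creep '[[[0.282,-0.202,0.066,0,0,0,-1],[0.282,-0.202,0.066,0,0,0,-1],[0,0,0,0,0,0,-1],[0,0,0,0,0,0,-1],[0,0,0,0,0,0,-1],[0,0,0,0,0,0,-1],[0,0,0,0,0,0,-1]]]'
python3 - <<'E'
from g import *
T=tool();np.save("Tw7.npy",T);im=bot.snapshot("wrist")[:,:,::-1];cv2.imwrite("pics/w7.png",im)
C=(FL+FR)/2-n*.0095
for k,X in dict(L=FL,R=FR,H=C+n*.035).items(): print(k,proj("wrist",X,T))
E
```

```text
clock: 27.33
tool_pos: [0.5787, -0.0906, 0.3273]
eef_rot: [0.106, 0.418, 0.895, 0.115]
force: [0.0, -0.1, -1.0]
gripper_width: 0.999
grasp_force: 0.0
clock: 28.0
tool_pos: [0.5478, 0.0057, 0.3244]
eef_rot: [0.176, 0.668, 0.699, 0.186]
force: [1.3, 0.9, -0.0]
gripper_width: 0.999
grasp_force: 0.0
clock: 28.58
tool_pos: [0.5182, 0.0594, 0.2953]
eef_rot: [0.177, 0.668, 0.699, 0.187]
force: [0.1, -0.4, -0.0]
gripper_width: 1.001
grasp_force: 0.0
L (np.float64(281.0768055540417), np.float64(26.322079496289433))
R (np.float64(281.40496585198093), np.float64(169.1490900019955))
H (np.float64(277.9224434424956), np.float64(93.84093002754625))
```

View pics/w7.png

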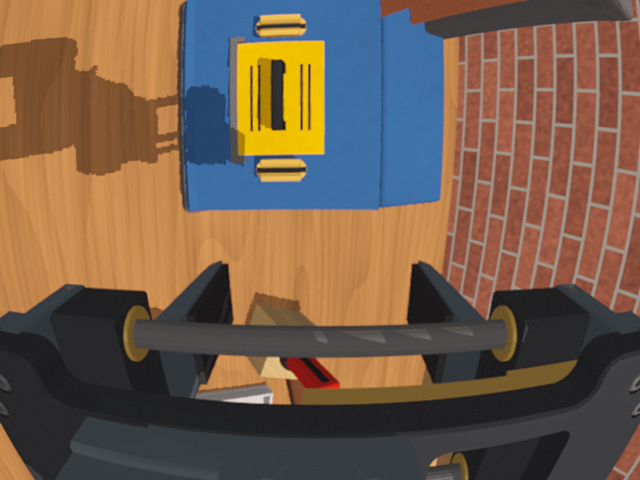

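The picture shows both cams horizontal at (281,26) and (281,170), lying along the slope and clear of the panel. The handle is at (278,94), where predicted, and the driver is standing in its stand.

```bash
python3 - <<'E'
from g import *
C=(FL+FR)/2-n*.0095
T1=go(pose(C+n*.08,-n,u));go(pose(C+n*.022,-n,u),T1)
E
```

```text
n 5 row [0.2339, -0.08, 0.2634, -0.0005, -0.0, -0.0005] dist mm [116.9 -40.  131.8] ang 0.3
n 2 row [-0.0, 0.0, 0.29, 0.0, 0.0, -0.0] dist mm [ 0.  0. 58.] ang 0.0
```

```bash
python3 -m creep '[[[0.234,-0.08,0.264,-0.0005,0,-0.0005,-1],[0.234,-0.08,0.264,-0.0005,0,-0.0005,-1],[0.234,-0.08,0.264,-0.0005,0,-0.0005,-1],[0.234,-0.08,0.264,-0.0005,0,-0.0005,-1],[0.234,-0.08,0.264,-0.0005,0,-0.0005,-1],[0,0,0,0,0,0,-1],[0,0,0,0,0,0,-1],[0,0,0,0,0,0,-1]]]' && python3 -m creep '[[[0,0,0,0,0,0,-1],[0,0,0,0,0,0,-1],[0,0,0,0,0,0,-1]]]'
python3 - <<'E'
from g import *
C=(FL+FR)/2-n*.0095
go(pose(C+n*.022,-n,u))
E
```

```text
clock: 29.3
tool_pos: [0.5435, 0.1786, 0.1615]
eef_rot: [0.178, 0.666, 0.7, 0.188]
force: [-0.1, -0.6, -0.1]
gripper_width: 1.001
grasp_force: 0.0
clock: 29.55
tool_pos: [0.5433, 0.1783, 0.1622]
eef_rot: [0.179, 0.666, 0.699, 0.189]
force: [-0.5, -1.0, 0.9]
gripper_width: 1.005
grasp_force: 0.0
n 2 row [-0.0026, -0.0019, 0.2949, 0.0008, -0.0005, -0.0001] dist mm [-0.5 -0.4 59. ] ang 0.15
```

```bash
python3 -m creep '[[[-0.005,-0.004,0.2,0,0,0,-1],[0,0,0.2,0,0,0,-1],[0,0,0.14,0,0,0,-1],[0,0,0.05,0,0,0,-1],[0,0,0,0,0,0,-1],[0,0,0,0,0,0,-1],[0,0,0,0,0,0,0.5],[0,0,0,0,0,0,1]]]' && python3 -m creep '[[[0,0,0,0,0,0,1],[0,0,0,0,0,0,1],[0,0,0,0,0,0,1],[0,0,0,0,0,0,1],[0,0,0,0,0,0,1],[0,0,0,0,0,0,1],[0,0,0,0,0,0,1],[0,0,0,0,0,0,1]]]'&& python3 -m creep '[[[0,0,0,0,0,0,1],[0,0,0,0,0,0,1],[0,0,0,0,0,0,1],[0,0,0,0,0,0,1],[0,0,0,0,0,0,1]]]'
python3 - <<'E'
from g import *
C=(FL+FR)/2-n*.0095
go(pose(C+n*.022,-n,u))
E
```

```text
clock: 30.22
tool_pos: [0.572, 0.1802, 0.1106]
eef_rot: [0.178, 0.665, 0.7, 0.189]
force: [0.4, -0.4, -0.6]
gripper_width: 0.883
grasp_force: 0.0
clock: 30.88
tool_pos: [0.5718, 0.1801, 0.1093]
eef_rot: [0.178, 0.665, 0.7, 0.188]
force: [-0.4, 0.5, 0.3]
gripper_width: 0.299
grasp_force: 0.0
clock: 31.3
tool_pos: [0.5721, 0.1801, 0.1096]
eef_rot: [0.178, 0.666, 0.7, 0.188]
force: [2.3, -0.1, -0.9]
gripper_width: 0.13
grasp_force: 30.0
n 1 row [-0.0087, 0.0102, -0.0111, 0.0002, -0.0011, 0.0008] dist mm [-0.9  1.  -1.1] ang 0.12
```

```bash
python3 -m creep '[[[0,0,-0.05,0,0,0,1],[0,0,-0.15,0,0,0,1],[0,0,-0.25,0,0,0,1],[0,0,-0.35,0,0,0,1],[0,0,-0.38,0,0,0,1],[0,0,-0.38,0,0,0,1],[0,0,-0.38,0,0,0,1],[0,0,-0.2,0,0,0,1]]]'
python3 - <<'E'
from g import *
T0=tool();a=np.radians(-8.3);f=lambda z:pose([.511,-.324,z],[0,0,-1],[np.cos(a),np.sin(a),0])
Tm=f(.30);Tm[:3,3]=T0[:3,3];go(Tm,T0);T1=f(.30);go(T1,Tm);go(T1,T0)
D=np.linalg.inv(T0)@T1;E=np.real(expm(np.real(logm(D))/2));print((T0@E)[:3,3])
E
```

```text
clock: 31.97
tool_pos: [0.4629, 0.1744, 0.2981]
eef_rot: [0.178, 0.665, 0.7, 0.189]
force: [-0.8, -0.4, -3.2]
gripper_width: 0.124
grasp_force: 30.0
n 5 row [0.0, 0.0, -0.0, 0.0698, -0.0072, 0.0255] dist mm [ 0.  0. -0.] ang 32.08
n 14 row [-0.3473, 0.0854, -0.0014, 0.0, 0.0, -0.0] dist mm [-486.3  119.5   -1.9] ang 0.0
n 14 row [-0.3549, 0.0485, 0.0089, 0.0249, -0.0026, 0.0091] dist mm [-500.2   20.9    8.6] ang 32.08
[ 0.49882671 -0.07362807  0.30361272]
```

```bash
python3 -m creep '[[[-0.355,0.0485,0.009,0.025,-0.0026,0.009,1],[-0.355,0.0485,0.009,0.025,-0.0026,0.009,1],[-0.355,0.0485,0.009,0.025,-0.0026,0.009,1],[-0.355,0.0485,0.009,0.025,-0.0026,0.009,1],[-0.355,0.0485,0.009,0.025,-0.0026,0.009,1],[-0.355,0.0485,0.009,0.025,-0.0026,0.009,1],[-0.355,0.0485,0.009,0.025,-0.0026,0.009,1],[-0.355,0.0485,0.009,0.025,-0.0026,0.009,1]]]' && python3 -m creep '[[[-0.355,0.0485,0.009,0.025,-0.0026,0.009,1],[-0.355,0.0485,0.009,0.025,-0.0026,0.009,1],[-0.355,0.0485,0.009,0.025,-0.0026,0.009,1],[-0.355,0.0485,0.009,0.025,-0.0026,0.009,1],[-0.355,0.0485,0.009,0.025,-0.0026,0.009,1],[-0.355,0.0485,0.009,0.025,-0.0026,0.009,1],[0,0,0,0,0,0,1],[0,0,0,0,0,0,1]]]' && python3 -m creep '[[[0,0,0,0,0,0,1],[0,0,0,0,0,0,1],[0,0,0,0,0,0,1],[0,0,0,0,0,0,1]]]'
python3 - <<'E'
from g import *
T=tool();a=np.radians(-8.3);f=lambda z:pose([.511,-.324,z],[0,0,-1],[np.cos(a),np.sin(a),0])
go(f(.06));print(T[:3,3])
im=bot.snapshot("scene")[:,:,::-1];cv2.imwrite("pics/s8.png",im)
E
```

```text
clock: 32.63
tool_pos: [0.5026, -0.1106, 0.3]
eef_rot: [0.075, 0.724, 0.681, 0.079]
force: [1.1, 0.8, -2.6]
gripper_width: 0.125
grasp_force: 30.0
clock: 33.3
tool_pos: [0.5127, -0.325, 0.2955]
eef_rot: [-0.002, 0.757, 0.654, -0.003]
force: [0.2, 0.2, -2.8]
gripper_width: 0.127
grasp_force: 30.0
clock: 33.63
tool_pos: [0.513, -0.3229, 0.2984]
eef_rot: [0.0, 0.756, 0.655, -0.002]
force: [-0.4, -0.0, -2.3]
gripper_width: 0.123
grasp_force: 30.0
n 7 row [-0.0013, -0.0021, 0.3405, -0.0002, 0.0004, 0.0003] dist mm [ -0.5  -1.3 238.4] ang 0.29
[ 0.51298329 -0.32288705  0.29836636]
```

```bash
python3 -m creep '[[[-0.005,-0.012,0.3,0,0,0,1],[0,0,0.38,0,0,0,1],[0,0,0.4,0,0,0,1],[0,0,0.4,0,0,0,1],[0,0,0.4,0,0,0,1],[0,0,0.3,0,0,0,1],[0,0,0.2,0,0,0,1],[0,0,0.05,0,0,0,1]]]' && python3 -m creep '[[[0,0,0,0,0,0,1],[0,0,0,0,0,0,1],[0,0,0,0,0,0,1],[0,0,0,0,0,0,1],[0,0,0.05,0,0,0,1],[0,0,0.05,0,0,0,1],[0,0,0,0,0,0,1],[0,0,0,0,0,0,1]]]' && python3 -m creep '[[[0,0,0,0,0,0,1],[0,0,0,0,0,0,1],[0,0,0,0,0,0,1]]]'
```

```text
clock: 34.35
tool_pos: [0.5087, -0.3231, 0.051]
eef_rot: [-0.004, 0.756, 0.655, -0.003]
force: [-1.0, 0.1, -2.9]
gripper_width: 0.125
grasp_force: 30.0
clock: 35.02
tool_pos: [0.5106, -0.325, 0.0443]
eef_rot: [-0.0, 0.756, 0.655, -0.002]
force: [-0.3, 0.2, -3.3]
gripper_width: 0.126
grasp_force: 30.0
clock: 35.27
tool_pos: [0.5111, -0.3253, 0.0448]
eef_rot: [0.0, 0.756, 0.655, -0.002]
force: [-0.8, 0.3, -3.3]
gripper_width: 0.128
grasp_force: 30.0
```

Next, 16 mm more in small steps, then slower until contact.

```bash
python3 -m creep '[[[0,0,0.04,0,0,0,1],[0,0,0.04,0,0,0,1],[0,0,0.04,0,0,0,1],[0,0,0.02,0,0,0,1],[0,0,0.01,0,0,0,1],[0,0,0,0,0,0,1],[0,0,0,0,0,0,1],[0,0,0,0,0,0,1]]]' && for i in 1 2 3; do python3 -m creep '[[[0,0,0.008,0,0,0,1],[0,0,0.007,0,0,0,1],[0,0,0,0,0,0,1],[0,0,0,0,0,0,1],[0,0,0,0,0,0,1]]]' | egrep 'pos|^force'; done
```

```text
clock: 35.93
tool_pos: [0.5111, -0.3253, 0.0299]
eef_rot: [0.0, 0.756, 0.655, -0.002]
force: [1.2, 0.1, -3.2]
gripper_width: 0.124
grasp_force: 30.0
tool_pos: [0.511, -0.3253, 0.0283]
force: [0.4, -0.8, -2.3]
tool_pos: [0.5109, -0.3253, 0.0267]
force: [0.5, 0.3, -2.6]
tool_pos: [0.511, -0.3256, 0.0258]
force: [-2.5, -0.8, 2.4]
```

Contact at 0.0258, as expected. Now I'll release and retract.

```bash
python3 -m creep '[[[0,0,0,0,0,0,0.6],[0,0,0,0,0,0,0.3],[0,0,0,0,0,0,0],[0,0,0,0,0,0,0],[0,0,0,0,0,0,0],[0,0,0,0,0,0,0],[0,0,0,0,0,0,0],[0,0,0,0,0,0,0]]]' && python3 -m creep '[[[0,0,-0.1,0,0,0,0],[0,0,-0.2,0,0,0,0],[0,0,-0.4,0,0,0,0],[0,0,-0.4,0,0,0,0],[0,0,-0.4,0,0,0,0],[0,0,-0.4,0,0,0,0],[0,0,-0.3,0,0,0,0],[0,0,0,0,0,0,0]]]'&& python3 -m creep '[[[0,0,0,0,0,0,0],[0,0,0,0,0,0,0],[0,0,0,0,0,0,0],[0,0,0,0,0,0,0]]]'|tail -3
python3 - <<'E'
from g import *
T=tool();im=bot.snapshot("wrist")[:,:,::-1].copy();cv2.imwrite("pics/w9.png",im);h=cv2.cvtColor(im,cv2.COLOR_BGR2HSV)
print(proj("wrist",np.array([.511,-.325,.01]),T))
m=((abs(h[...,0].astype(int)-24)<4)&(h[...,1]>235)&(h[...,2]>150)).astype(np.uint8);m=cv2.morphologyEx(m,cv2.MORPH_CLOSE,np.ones((15,15)))
for c in sorted(cv2.findContours(m,0,2)[0],key=cv2.contourArea)[-2:]:
    print(cv2.boundingRect(c),np.array([plane(ray("wrist",*p,T),.01)[:2] for p in cv2.boxPoints(cv2.minAreaRect(c))]).round(4).tolist())
for nm in ("scene","side"):
    im=bot.snapshot(nm)[:,:,::-1].copy();cv2.imwrite(f"pics/{nm}9.png",im);o=cv2.imread(f"pics/{nm}0.png")
    h=cv2.cvtColor(im,cv2.COLOR_BGR2HSV)
    m=((abs(h[...,0].astype(int)-24)<4)&(h[...,1]>215)&(h[...,2]>140)).astype(np.uint8)
    for c in sorted(cv2.findContours(cv2.morphologyEx(m,cv2.MORPH_CLOSE,np.ones((9,9))),0,2)[0],key=cv2.contourArea)[-2:]: print(nm,cv2.boundingRect(c),np.array([plane(ray(nm,*p),.01)[:2] for p in cv2.boxPoints(cv2.minAreaRect(c))]).round(3).tolist())
    # unchanged regions: glue, blank, cork, driver
    for k,X in dict(glue=(.442,-.112,.05),blank=(.66,-.257,.02),cork=(.386,.39,.02),driver=(.613,-.138,.12)).items():
        p=np.array(proj(nm,np.array(X))).astype(int);a=[i[p[1]-18:p[1]+18,p[0]-18:p[0]+18].astype(int) for i in (im,o)];print(nm,k,p,abs(a[0]-a[1]).mean().round(1))
E
```

```text
clock: 37.85
tool_pos: [0.5109, -0.3252, 0.0252]
eef_rot: [0.0, 0.756, 0.655, -0.002]
force: [0.4, -0.4, 0.1]
gripper_width: 0.504
grasp_force: 0.0
clock: 38.52
tool_pos: [0.5145, -0.3263, 0.2541]
eef_rot: [0.007, 0.756, 0.655, -0.0]
force: [-0.1, -0.6, 0.8]
gripper_width: 0.498
grasp_force: 0.0
force: [0.3, 0.5, 0.4]
gripper_width: 0.501
grasp_force: 0.0
(np.float64(321.2613324501163), np.float64(202.76564276528705))
(196, 14, 44, 28) [[0.3925, -0.1064], [0.4016, -0.081], [0.451, -0.1073], [0.442, -0.1319]]
(283, 152, 78, 101) [[0.4772, -0.2618], [0.5617, -0.2739], [0.5479, -0.3896], [0.4581, -0.3768]]
scene (250, 252, 18, 27) [[0.433, -0.154], [0.379, -0.099], [0.416, -0.07], [0.468, -0.126]]
scene (187, 314, 58, 52) [[0.459, -0.377], [0.475, -0.26], [0.562, -0.276], [0.545, -0.389]]
scene glue [260 261] 22.2
scene blank [275 359] 5.2
scene cork [375 153] 6.0
scene driver [296 298] 8.5
side (336, 208, 15, 30) [[0.457, -0.232], [0.414, -0.235], [0.417, -0.091], [0.456, -0.089]]
side (305, 181, 30, 21) [[0.556, -0.288], [0.551, -0.397], [0.462, -0.371], [0.472, -0.265]]
side glue [341 220] 20.6
side blank [270 198] 5.8
side cork [370 384] 5.3
side driver [281 192] 6.5
```

```bash
python3 - <<'E'
import cv2,numpy as np
for nm,(x,y) in (("scene",(260,261)),("side",(343,220))):
    for s in "09":
        h=cv2.cvtColor(cv2.imread(f"pics/{nm}{s}.png")[y-25:y+25,x-20:x+20],cv2.COLOR_BGR2HSV).astype(int)
        m=(h[...,0]>21)&(h[...,0]<33)&(h[...,1]>200); r=((h[...,0]<6)|(h[...,0]>174))&(h[...,1]>190)
        print(nm,s,np.argwhere(m).mean(0),m.sum(),np.argwhere(r).mean(0),r.sum(),h[...,2].mean())
E
```

```text
scene 0 [29.02612827 20.28028504] 421 [13.35616438 17.35616438] 73 190.3
scene 9 [29.09761905 20.35952381] 420 [13.50666667 17.54666667] 75 158.727
side 0 [26.92091837 18.96428571] 392 [ 6.72727273 20.5       ] 44 164.8105
side 9 [26.67431193 18.24082569] 436 [ 7.         20.21428571] 42 145.1875
```

The glue hasn't moved; the difference was only a shadow. Everything is in place.

```bash
python3 -c "
from cell import bot
print(bot.finish_job())"
```

```text
the job is handed in; nothing more can be done
None
```

The job is handed in, at about 39 s of the 72 s allowed: both cams turned to their stops with the screwdriver, the screwdriver back home in its stand, the panel flat and handle up in the tray, and the glue bottle, wood blank and sanding block not moved; the hand-in returned no verdict.

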